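Set up the slide-staining line and start the stain

TASK

Set up the staining line: gently lower the carrier that is loaded with slides, upright, into the deep dark-grey staining dish, then put the matching dark lid properly on top of that dish. Stand the steel rinse pan midway between the staining dish and the slide drying rack, in line with them and parallel to the dish, and stand the nearer of the two bench timers just behind the dish (about 4 cm of clear space), centred on it and with its display facing the dish. Leave the empty carrier where it is.

Things in the scene. Friction and masses are not known exactly. Their poses are not given: they have to be found in the camera images.
- stain_dish: Open rectangular staining dish of dark grey plastic, fixed to the worktop, 108 (x) x 64 (y) x 64 (z) mm, walls 4 mm, floor 5 mm thick: the opening is 100 x 56 mm. Origin: centre of its underside. Its x axis (long side) points away from the robot to within 0.15 rad; behind it is its +x side.
- drying_rack: Slide drying rack, fixed: aluminium base 104 (x) x 70 (y) x 6 mm with two combs that hold three slides on edge, 44 mm high overall. Origin: centre of its underside. It stands beside the dish, 205 to 215 mm from it (centre to centre) along the dish's y axis, left or right. (A centrifuge, 190 mm high, stands between the dish and the lid: carry the lid round in front of it.)
- loaded_carrier: Loose steel slide carrier, 0.14 kg, holding five glass slides with white paper ends. Base 84 (x) x 42 (y) mm, 31 mm high; wire bail with a black grip bar along x, 50 mm long, 10 mm wide (y), 66 to 78 mm above the underside. Origin: centre of underside. Grip the bar across its 10 mm. Its long side goes along the dish's, 7 to 8 mm clear all round; in the dish the bar stands 19 mm over the rim.
- empty_carrier: The same carrier without slides (one sees through its floor); to be left where it stands. Same size and origin.
- rinse_pan: Loose open stainless steel rinse pan, 108 (x) x 52 (y) x 42 (z) mm, walls and floor 3 mm, 0.16 kg. Origin: centre of its underside. Take it across its 52 mm width, on the outside.
- dish_lid: Loose dark grey lid, right way up, 126 (x) x 82 (y) mm, 0.07 kg. Its skirt, 6 mm deep, goes round the dish's rim with 6 mm spare each side. Above: hood 92 x 48 mm, top at 35 mm, and a grey upright grip along x, 44 mm long, 12 mm wide (y), from 35 to 67 mm. Origin: centre, at the skirt's lower edge; seated, it is 58 mm above the worktop, long side along the dish's.
- timer: Loose white bench timer, upright (a like one far back under the cabinet stays), 0.11 kg, 70 (y, width) x 62 (z) mm; a wedge 30 mm thick (x) at the foot and about 20 mm at 42 mm height. Origin: centre of its underside. Its display and keys look to its -x side; take it across its thickness, and stay low with it: a wall cabinet hangs over the back of the worktop.
Things that resemble listed ones, but are neither listed nor needed, are in the scene too. What is shaped like the dish_lid but turquoise is not meant.

How it is judged:
By the outcome, as a careful person would: the job done as asked, in the order asked, and still so for the second after the job is handed in, with the robot touching nothing.
It also fails if it takes over 104 s, if anything falls off the work surface, if the arm or the gripper's body presses on something with over 40 N, if the wrist force passes 120 N, or if a joint passes its speed limit or range.

ROBOT

A 6-joint arm with a two-finger parallel gripper is mounted at the origin on a cart in front of the work surface, level with it; the furniture and walls round the work are solid. World frame = base frame: x ahead of the robot, y to its left, z up, the work surface at z = 0. Lengths are in m, angles in rad, forces in N, time in s.
With the tool pointing down it reaches from about 0.225 to 0.875 m from the base axis. Payload 3.4 kg.
Tool frame: the origin (TCP) lies at the very end of the fingers, on their centre line; the grasp point (between the pads) lies 19 mm behind it; z points along the fingers, y is the line along which they close (so a half turn about z gives the same grasp; the last joint's range is limited). The gripper opens to 85 mm and grips with 20 to 120 N. Pads are 22 mm wide; open, the fingers measure 114 mm over their backs; the gripper's body (76 mm by 85 mm) begins 54 mm behind the grasp point. The pads swing forward as they close: fully open they stand 13 mm farther back than shut.
Start: joints at [-1.366, 0.276, 1.505, -0, 1.361, -0.121], TCP at [0.184, -0.545, 0.231] pointing down, gripper open.
Joint ranges: [-2.89, 2.89], [-0.75, 2.08], [0.22, 2.7], [-1.18, 4.32], [0.11, 2.71], [-2.7, 2.7]. Speed limits (rad/s): [2.57, 2.57, 3.14, 3.14, 3.14, 3.14].

INTERFACE

Orientations are given as a unit quaternion [w, x, y, z].
In Python, from rig import manip, eyes gives the robot as it stands.
- The arm moves only by the tool servo_tool, never from a script. Its argument "series" is text: rows parted by semicolons, each of 7 numbers parted by spaces: the shift along the tool's x, y, z in m, then the turn, a rotation vector about the tool's x, y, z in degrees, then the closure, from 0 (fully open) to 1 (shut). In form: dx dy dz ax ay az fingers; .... A call has 1 to 5 rows; each row is the pose to reach, as a shift and turn from the pose commanded when the call began, along the tool's axes at that moment; what a row does not reach only later rows make up. A row lasts 1/10 s, in which the tool goes at most 50 mm and 8.59 degrees, less where a joint would pass 70% of its speed; a pose out of reach is approached as far as the arm can. A call with a gripper value outside its range is refused whole. The fingers move at their own pace and stop on an object; "squeeze" is the grip in N (left out, the last holds). Time passes only in rows, so rows that repeat a pose let the fingers close. It gives the time, the measured TCP pose, the force, the opening and the grip force at its end, in the units of the state.
- manip.get_state(): the state, without advancing time (a new reading comes with each control period).
- eyes.get_image(name): name is "scene" or "top" or "wrist"; returns the picture (400x640x3 uint8, red, green, blue); there is no depth.
- eyes.camera_info(name): a dict with "fx", "fy", "cx", "cy" (pixels), "eye" and "orientation" of the camera in the world. Camera axes: x right, y down, z forward; pixel columns grow to the right and rows downward; lengths in m; the calibration is good to about 2 mm. A picture is of the moment at which its call begins: read the wrist's pose just before it. camera_info takes no time and is no camera call; for the wrist camera it gives the pose at the moment of the call.
- manip.sign_off(): hands the job in; it is judged then, once.
The state is a dict: "clock": time; "qpos": joint angles; "qd": joint speeds; "effort": joint torques, N m; "position": TCP position; "ee_rot": TCP orientation; "contact_force": force on the tool from outside, world axes, zero at the start; "moment": the same for the moment, N m; "width": finger opening in m; "gripper_force": force on a finger pad.
Only numpy, scipy, OpenCV 4.12 (cv2) and the standard library are available. Lean on these libraries where they do the work, as an engineer would, in place of code of your own. Each camera call takes 0.05 s, during which the arm holds its last target. There are 200 camera calls.

## Working session

There is one attempt and no reset: what is moved stays moved. The work goes in short steps, Python scripts to look and compute and a tool call to move; the robot and the scene stay as the last step left them, time stands still between calls to the robot, and variables do not carry over. Pictures are saved under pics/ and viewed, at most 14 in all, crops included, and the job is handed in when it is done.

Besides the shell and the picture viewer there is one more tool, called after "Request:" as a command line: name --argument value ..., lists and objects as JSON in quotes. servo_tool: Moves the arm, as the interface text tells. Its arguments: {"type":"object","properties":{"series":{"type":"string"},"squeeze":{"type":"number"}},"required":["series"]}

```bash
ls; mkdir -p pics; cat > h.py <<'E'
import numpy as np, cv2
from rig import manip, eyes
from scipy.spatial.transform import Rotation as R
def rot(q): return R.from_quat([q[1],q[2],q[3],q[0]]).as_matrix()
def snap(n,f):
    im=eyes.get_image(n); cv2.imwrite(f'pics/{f}.png',im[:,:,::-1]); return im
def cast(info,uv,z):
    uv=np.atleast_2d(np.array(uv,float)); M=rot(info['orientation']); e=np.array(info['eye'])
    d=np.c_[(uv[:,0]-info['cx'])/info['fx'],(uv[:,1]-info['cy'])/info['fy'],np.ones(len(uv))]@M.T
    return e+d*((z-e[2])/d[:,2])[:,None]
def proj(info,p):
    c=(np.atleast_2d(p)-np.array(info['eye']))@rot(info['orientation'])
    return np.c_[c[:,0]/c[:,2]*info['fx']+info['cx'],c[:,1]/c[:,2]*info['fy']+info['cy']]
E
python3 - <<'E'
from h import *
print(manip.get_state())
for n in('scene','top','wrist'):
    print(n,eyes.camera_info(n)); snap(n,n+'0')
E
```

```text
pics
{'clock': 0.0, 'qpos': array([-1.36600661e+00,  2.76635919e-01,  1.50613931e+00, -3.45574227e-06,
        1.36070659e+00, -1.20973299e-01]), 'qd': array([ 0.00011716, -0.00025281,  0.00022205,  0.00109866, -0.00025096,
        0.00017816]), 'effort': array([ 1.39246560e-03, -4.16762531e+01, -2.45804036e+01,  1.41793862e-04,
        1.12448234e-02,  1.73115751e-06]), 'position': array([ 0.18391783, -0.5442328 ,  0.23041392]), 'ee_rot': array([-9.43681378e-04,  9.86763610e-01,  1.62162530e-01, -4.12621879e-05]), 'contact_force': array([-0.19098242,  0.64692844,  0.06109954]), 'moment': array([ 0.05478358, -0.02489939, -0.03542611]), 'gripper_force': 0.0, 'width': 0.08542215590825057}
scene {'fx': 438.9863676815727, 'fy': 438.9863676815727, 'cx': 314.3460412441345, 'cy': 205.14822410742096, 'eye': array([0.2383012 , 0.76051197, 1.43256557]), 'orientation': array([ 0.04340596, -0.16777923,  0.9451667 , -0.27681395])}
top {'fx': 412.8792911253632, 'fy': 412.8792911253632, 'cx': 317.17762066643263, 'cy': 207.36090021144855, 'eye': array([-0.20682233,  0.31552979,  1.57319474]), 'orientation': array([ 0.12447286, -0.50302351,  0.82773742, -0.21523155])}
wrist {'fx': 282.7005796184258, 'fy': 282.7005796184258, 'cx': 324.59572466967006, 'cy': 197.99306865117893, 'eye': array([ 0.26310558, -0.51842755,  0.3728201 ]), 'orientation': array([ 0.12994336,  0.80162588, -0.57590038, -0.09407132])}
```

View pics/scene0.png

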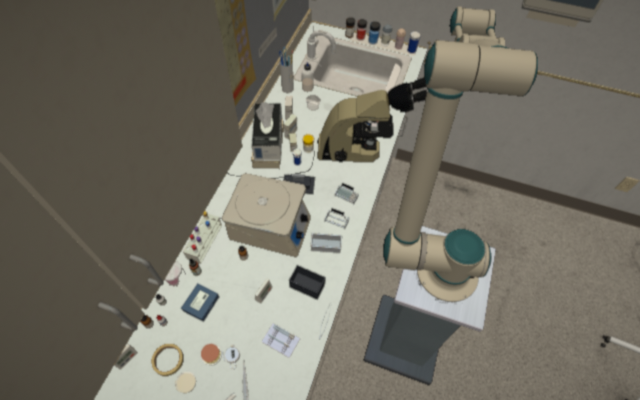

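View pics/top0.png

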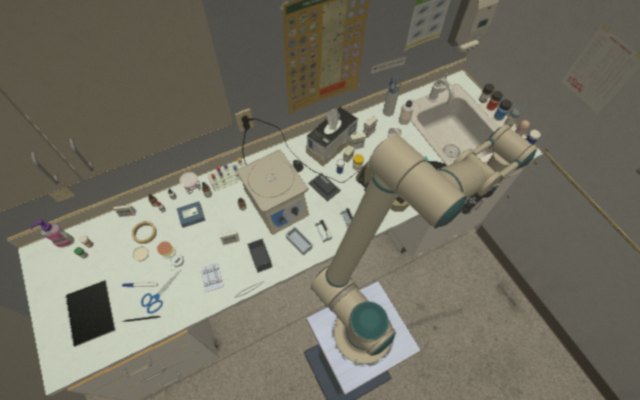

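```bash
python3 - <<'E'
import cv2,numpy as np
s=cv2.imread('pics/scene0.png')[170:370,220:370]; t=cv2.imread('pics/top0.png')[160:310,180:380]
s=cv2.resize(s,None,fx=3,fy=3,interpolation=cv2.INTER_CUBIC); cv2.imwrite('pics/sc.png',s)
cv2.imwrite('pics/tc.png',cv2.resize(t,None,fx=4,fy=4,interpolation=cv2.INTER_CUBIC))
E
```

```text
(no output)
```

View pics/sc.png

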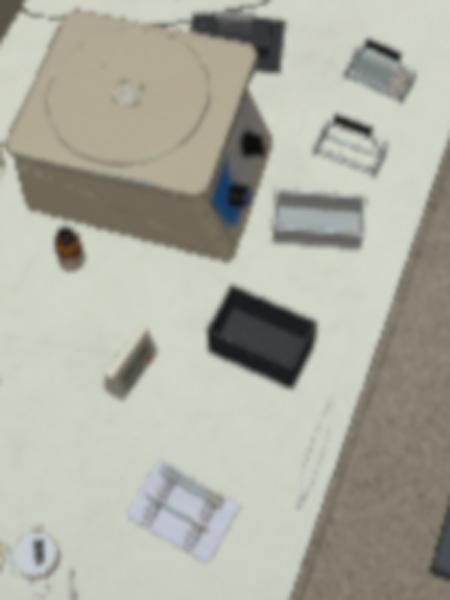

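View pics/tc.png

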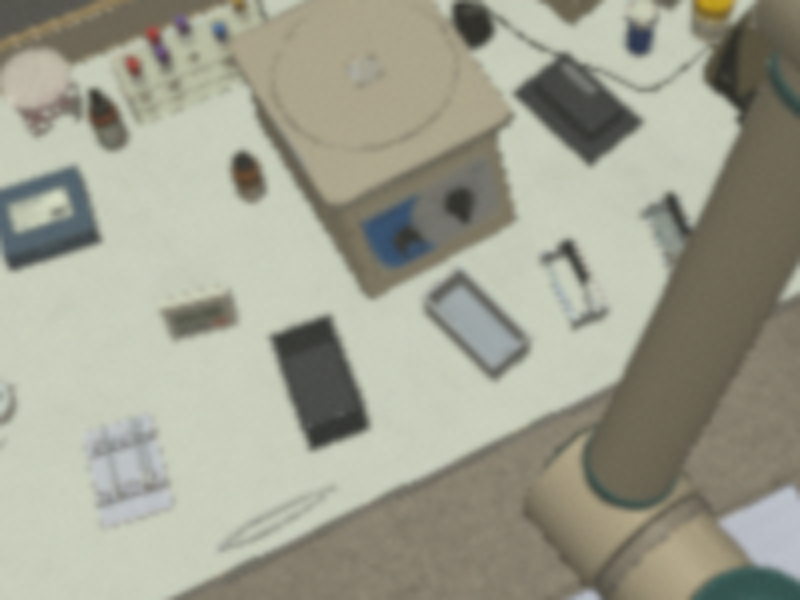

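```bash
python3 - <<'E'
from h import *
S=eyes.camera_info('scene');T=eyes.camera_info('top')
s=lambda u,v,z:cast(S,[220+u/3,170+v/3],z)[0,:2].round(3)
t=lambda u,v,z:cast(T,[180+u/4,160+v/4],z)[0,:2].round(3)
print('dish s',[s(*p,.064) for p in[(233,288),(315,322),(293,385),(210,340)]],'t',[t(*p,.064) for p in[(272,335),(330,318),(368,430),(312,448)]])
print('rack',[s(*p,.006) for p in [(162,460),(240,510),(207,558),(128,512)]],[t(*p,.006) for p in[(87,430),(152,415),(172,510),(103,525)]])
print('bar loaded',[s(*p,.078) for p in[(366,42),(402,60)]],[t(*p,.078) for p in[(672,198),(690,235)]])
print('bar empty',[s(*p,.078) for p in[(335,118),(373,135)]],[t(*p,.078) for p in[(567,243),(590,282)]])
print('pan',[s(*p,.042) for p in[(277,192),(363,197),(361,245),(273,242)]],[t(*p,.042) for p in[(427,300),(460,272),(528,345),(495,375)]])
print('timer top',s(135,350,.062),t(197,297,.062),[s(*p,.062) for p in[(150,332),(108,378)]],[t(*p,.062) for p in[(162,297),(232,290)]])
print('lid',[s(*p,.006) for p in[(192,20),(285,25),(277,70)]],[t(*p,.006) for p in[(568,55),(642,122),(590,163),(515,93)]])
E
```

```text
dish s [array([0.492, 0.185]), array([0.391, 0.192]), array([0.389, 0.269]), array([0.493, 0.252])] t [array([0.501, 0.238]), array([0.491, 0.18 ]), array([0.366, 0.195]), array([0.374, 0.25 ])]
rack [array([0.501, 0.379]), array([0.402, 0.4  ]), array([0.417, 0.459]), array([0.514, 0.443])] [array([0.517, 0.44 ]), array([0.502, 0.376]), array([0.401, 0.394]), array([0.418, 0.459])]
bar loaded [array([ 0.454, -0.182]), array([ 0.403, -0.172])] [array([ 0.447, -0.187]), array([ 0.401, -0.182])]
bar empty [array([ 0.454, -0.062]), array([ 0.403, -0.055])] [array([ 0.451, -0.067]), array([ 0.401, -0.067])]
pan [array([0.492, 0.04 ]), array([0.392, 0.011]), array([0.375, 0.072]), array([0.473, 0.104])] [array([0.474, 0.082]), array([0.487, 0.038]), array([0.383, 0.013]), array([0.369, 0.057])]
timer top [0.567 0.291] [0.574 0.289] [array([0.559, 0.266]), array([0.581, 0.331])] [array([0.591, 0.32 ]), array([0.566, 0.254])]
lid [array([ 0.695, -0.186]), array([ 0.575, -0.221]), array([ 0.561, -0.149])] [array([ 0.693, -0.198]), array([ 0.577, -0.229]), array([ 0.557, -0.153]), array([ 0.675, -0.121])]
```

```bash
cat >> h.py <<'E'
def plan(p,yaw=None,tag=''):
    st=manip.get_state(); M=rot(st['ee_rot']); d=M.T@(np.array(p)-st['position'])
    if yaw is None: rv=np.zeros(3)
    else:
        c,s=np.cos(yaw),np.sin(yaw); G=np.array([[c,s,0],[s,-c,0],[0,0,-1]]); rv=R.from_matrix(M.T@G).as_rotvec(degrees=True)
    print(tag,'shift mm',(d*1000).round(1),'turn',rv.round(2),'| at',st['position'].round(4),'yaw %.4f'%np.arctan2(M[1,0],M[0,0]),'t',round(st['clock'],2),'q',st['qpos'].round(2))
E
python3 - <<'E'
from h import *
S=eyes.camera_info('scene');W=eyes.camera_info('wrist')
print(cast(W,[[320,200],[0,0],[640,0],[0,400],[640,400]],0.05).round(3),rot(W['orientation'])[:,2])
for p in [(385,100),(380,150),(320,155)]: print(cast(S,p,0).round(3),cast(S,p,.15).round(3))
T=eyes.camera_info('top')
for u,v,z in[(372,297,0),(520,215,0),(372,297-90,.19),(232,40,.19),(510,120,.19)]: print(cast(T,[180+u/4,160+v/4],z).round(3))
plan([.36,-.18,.25],0,'view')
E
```

```text
[[ 1.570e-01 -5.480e-01  5.000e-02]
 [ 2.530e-01 -1.870e-01  5.000e-02]
 [ 4.520e-01 -7.790e-01  5.000e-02]
 [-3.230e-01 -1.730e-01  5.000e-02]
 [ 1.000e-03 -1.132e+00  5.000e-02]] [-0.30044008 -0.10021719 -0.9485211 ]
[[ 0.427 -0.754 -0.   ]] [[ 0.407 -0.595  0.15 ]]
[[ 0.37 -0.46  0.  ]] [[ 0.356 -0.332  0.15 ]]
[[ 0.598 -0.346  0.   ]] [[ 0.561 -0.23   0.15 ]]
[[0.523 0.125 0.   ]]
[[ 0.538 -0.057  0.   ]]
[[0.52  0.109 0.19 ]]
[[0.757 0.154 0.19 ]]
[[ 0.546 -0.051  0.19 ]]
view shift mm [ 283.4 -288.9  -18.9] turn [-0.08  0.   18.66] | at [ 0.1839 -0.5444  0.2306] yaw 0.3257 t 0.15 q [-1.37  0.28  1.51  0.    1.36 -0.12]
```

View pics/wrist0.png

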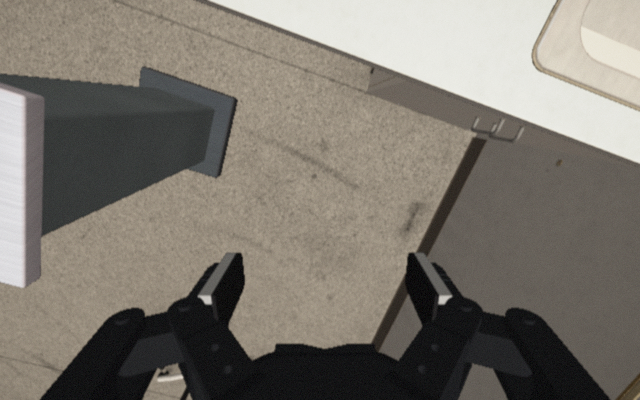

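```bash
python3 - <<'E'
from h import *
plan([.23,-.28,.25],0,'A'); plan([.31,-.15,.27],0,'B')
E
```

```text
A shift mm [ 128.2 -235.8  -19. ] turn [-0.08  0.   18.66] | at [ 0.1839 -0.5444  0.2306] yaw 0.3257 t 0.15 q [-1.37  0.28  1.51  0.    1.36 -0.12]
B shift mm [ 245.6 -333.4  -38.9] turn [-0.08  0.   18.66] | at [ 0.1839 -0.5444  0.2306] yaw 0.3257 t 0.15 q [-1.37  0.28  1.51  0.    1.36 -0.12]
```

Request:
servo_tool --series "0.128 -0.236 -0.02 0 0 18.6 0;0.128 -0.236 -0.02 0 0 18.6 0;0.128 -0.236 -0.02 0 0 18.6 0;0.128 -0.236 -0.02 0 0 18.6 0;0.128 -0.236 -0.02 0 0 18.6 0"

```text
clock: 0.65
position: [0.2264, -0.297, 0.2497]
ee_rot: [-0.0, 1.0, 0.0, 0.0]
contact_force: [1.0, 0.3, 0.4]
width: 0.0853
gripper_force: 0.0
```

```bash
python3 - <<'E'
from h import *
plan([.31,-.15,.27],0,'B')
E
```

```text
B shift mm [  83.6 -147.   -20.2] turn [-0.03 -0.01  0.01] | at [ 0.2264 -0.297   0.2497] yaw 0.0001 t 0.65 q [-1.11 -0.05  1.84  0.    1.35  0.46]
```

Request:
servo_tool --series "0.084 -0.147 -0.02 0 0 0 0;0.084 -0.147 -0.02 0 0 0 0;0.084 -0.147 -0.02 0 0 0 0;0.084 -0.147 -0.02 0 0 0 0;0.084 -0.147 -0.02 0 0 0 0"

```text
clock: 1.15
position: [0.3111, -0.1498, 0.2702]
ee_rot: [-0.0, 1.0, 0.003, 0.001]
contact_force: [-0.3, -0.1, 0.0]
width: 0.0855
gripper_force: 0.0
```

```bash
python3 - <<'E'
from h import *
plan([.4,-.15,.27],0,'B')
snap('wrist','w1'); W=eyes.camera_info('wrist'); print(W['eye'],W['orientation'],proj(W,[.43,-.18,.072]))
E
```

```text
B shift mm [88.9  0.8  0.3] turn [-0.   -0.07  0.37] | at [ 0.3111 -0.1498  0.2702] yaw 0.0065 t 1.15 q [-0.65 -0.11  1.84  0.    1.41  0.91]
[ 0.39387545 -0.15065032  0.41221923] [ 0.11414271  0.69918495 -0.69671259 -0.11270939] [[350.9239017   69.14019805]]
```

View pics/w1.png

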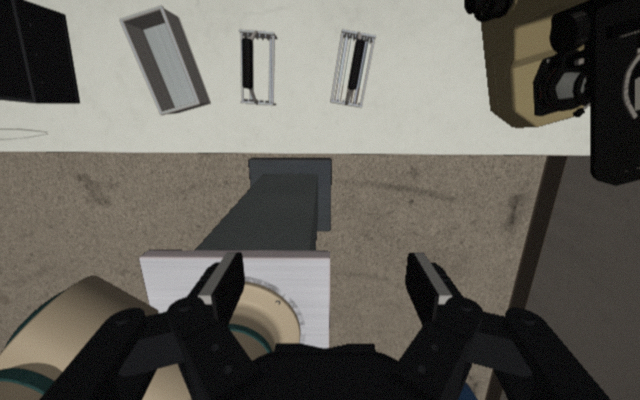

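```bash
cat >> h.py <<'E'
def blob(im,box,info,z,pred):
    x0,y0,x1,y1=box; m=pred(cv2.cvtColor(im[y0:y1,x0:x1],cv2.COLOR_RGB2HSV).astype(int)).astype(np.uint8)
    m=cv2.morphologyEx(m,cv2.MORPH_OPEN,np.ones((3,3),np.uint8))
    cs,_=cv2.findContours(m,cv2.RETR_EXTERNAL,cv2.CHAIN_APPROX_NONE); c=max(cs,key=cv2.contourArea)[:,0,:]+[x0,y0]
    P=cast(info,c,z)[:,:2]*1000
    (cx,cy),(w,h),a=cv2.minAreaRect(P.astype(np.float32))
    if w<h: w,h,a=h,w,a+90
    a=(a+90)%180-90
    print('blob area',len(c),'centre',round(cx,1),round(cy,1),'size',round(w,1),round(h,1),'yaw',round(np.radians(a),3)); return c
E
python3 - <<'E'
from h import *
im=cv2.imread('pics/w1.png')[:,:,::-1].copy(); W=eyes.camera_info('wrist')
dark=lambda h:h[:,:,2]<60
blob(im,(325,25,385,115),W,.078,dark); blob(im,(230,25,285,115),W,.078,dark)
pan=lambda h:(h[:,:,2]<205)
c=blob(im,(115,0,215,120),W,.042,pan)
r=cv2.boxPoints(cv2.minAreaRect(c.astype(np.float32))); print(r, cast(W,r,.042).round(4), cast(W,r,0).round(4))
E
```

```text
blob area 108 centre 433.5 -184.6 size 49.4 8.9 yaw -0.158
blob area 111 centre 434.4 -67.8 size 48.8 10.2 yaw -0.062
blob area 436 centre 438.9 43.0 size 144.7 123.9 yaw -0.119
[[115.   0.]
 [214.   0.]
 [214. 119.]
 [115. 119.]] [[ 0.5029  0.0836  0.042 ]
 [ 0.5033 -0.0271  0.042 ]
 [ 0.3749 -0.0117  0.042 ]
 [ 0.3745  0.1132  0.042 ]] [[ 0.5152  0.1101  0.    ]
 [ 0.5158 -0.0131  0.    ]
 [ 0.3728  0.0041  0.    ]
 [ 0.3723  0.1431  0.    ]]
```

```bash
python3 - <<'E'
from h import *
plan([.4335,-.1846,.14],-.158,'A');plan([.4335,-.1846,.053],-.158,'B')
E
```

```text
A shift mm [122.9  33.9 130. ] turn [ 0.05 -0.01  9.33] | at [ 0.3105 -0.1512  0.2699] yaw 0.0049 t 1.2 q [-0.65 -0.11  1.84 -0.    1.41  0.91]
B shift mm [122.9  33.8 217. ] turn [ 0.05 -0.01  9.33] | at [ 0.3105 -0.1512  0.2699] yaw 0.0049 t 1.2 q [-0.65 -0.11  1.84 -0.    1.41  0.91]
```

Request:
servo_tool --series "0.123 0.034 0.13 0 0 9.3 0;0.123 0.034 0.13 0 0 9.3 0;0.123 0.034 0.13 0 0 9.3 0;0.123 0.034 0.13 0 0 9.3 0;0.123 0.034 0.13 0 0 9.3 0"

```text
clock: 1.7
position: [0.4333, -0.1875, 0.136]
ee_rot: [-0.001, 0.997, -0.081, -0.003]
contact_force: [-0.9, 0.3, -0.2]
width: 0.0856
gripper_force: 0.0
```

```bash
python3 - <<'E'
from h import *
plan([.4335,-.1846,.053],-.158,'B')
E
```

```text
B shift mm [ 0.2 -2.7 83. ] turn [-0.1   0.33 -0.26] | at [ 0.4333 -0.1875  0.136 ] yaw -0.1625 t 1.7 q [-0.56  0.2   1.86 -0.    1.08  1.18]
```

Request:
servo_tool --series "0 0 0.04 0 0 0 0;0 0 0.07 0 0 0 0;0 0 0.086 0 0 0 0;0 0 0.086 0 0 0 0;0 0 0.086 0 0 0 1" --squeeze 35

```text
clock: 2.2
position: [0.433, -0.1869, 0.0546]
ee_rot: [0.0, 0.997, -0.081, 0.0]
contact_force: [0.3, 0.9, 1.1]
width: 0.073
gripper_force: 0.0
```

Request:
servo_tool --series "0 0 0 0 0 0 1;0 0 0 0 0 0 1;0 0 0 0 0 0 1;0 0 0 0 0 0 1;0 0 0 0 0 0 1"

```text
clock: 2.7
position: [0.4336, -0.1857, 0.0542]
ee_rot: [-0.0, 0.997, -0.08, 0.0]
contact_force: [0.3, 0.9, 3.3]
width: 0.0089
gripper_force: 35.4
```

Request:
servo_tool --series "0 0 -0.02 0 0 0 1;0 0 -0.06 0 0 0 1;0 0 -0.11 0 0 0 1;0 0 -0.16 0 0 0 1;0 0 -0.19 0 0 0 1"

```text
clock: 3.2
position: [0.4343, -0.1864, 0.2476]
ee_rot: [0.001, 0.997, -0.08, 0.002]
contact_force: [1.4, -0.4, -2.3]
width: 0.0091
gripper_force: 34.6
```

```bash
python3 - <<'E'
from h import *
plan([.31,.02,.26],-.11,'A');plan([.31,.19,.26],-.11,'B')
E
```

```text
A shift mm [-155.7 -183.8  -13.6] turn [ 0.14 -0.26 -2.91] | at [ 0.4343 -0.1864  0.2476] yaw -0.1608 t 3.2 q [-0.55  0.11  1.68 -0.    1.35  1.18]
B shift mm [-182.9 -351.6  -14.1] turn [ 0.14 -0.26 -2.91] | at [ 0.4343 -0.1864  0.2476] yaw -0.1608 t 3.2 q [-0.55  0.11  1.68 -0.    1.35  1.18]
```

Request:
servo_tool --series "-0.03 -0.035 -0.014 0 0 -2.9 1;-0.06 -0.075 -0.014 0 0 -2.9 1;-0.09 -0.115 -0.014 0 0 -2.9 1;-0.12 -0.15 -0.014 0 0 -2.9 1;-0.14 -0.19 -0.014 0 0 -2.9 1"

```text
clock: 3.7
position: [0.323, 0.0253, 0.2574]
ee_rot: [0.0, 0.998, -0.056, -0.001]
contact_force: [0.9, 0.7, -1.2]
width: 0.0093
gripper_force: 34.7
```

```bash
python3 - <<'E'
from h import *
plan([.31,.19,.26],-.11,'B')
E
```

```text
B shift mm [ -31.3 -162.2   -2.6] turn [ 0.02  0.07 -0.12] | at [0.323  0.0253 0.2574] yaw -0.1121 t 3.7 q [-0.14 -0.14  1.9  -0.    1.38  1.55]
```

Request:
servo_tool --series "-0.01 -0.04 0 0 0 0 1;-0.02 -0.085 0 0 0 0 1;-0.025 -0.12 0 0 0 0 1;-0.03 -0.15 0 0 0 0 1;-0.03 -0.16 0 0 0 0 1"

```text
clock: 4.2
position: [0.3126, 0.1887, 0.2576]
ee_rot: [-0.0, 0.999, -0.053, -0.0]
contact_force: [0.9, -0.3, -1.9]
width: 0.0094
gripper_force: 34.8
```

Request:
servo_tool --series "0 0 0 0 0 0 1;0 0 0 0 0 0 1"

```text
clock: 4.4
position: [0.3133, 0.1855, 0.2575]
ee_rot: [0.001, 0.998, -0.055, -0.0]
contact_force: [-0.2, -0.8, -1.6]
width: 0.0093
gripper_force: 34.8
```

```bash
python3 - <<'E'
from h import *
plan([.437,.217,.2],-.11,'B')
snap('wrist','w2'); W=eyes.camera_info('wrist'); print(W['eye'].tolist(),W['orientation'].tolist())
E
```

```text
B shift mm [119.5 -45.   57.4] turn [ 0.1   0.03 -0.02] | at [0.3133 0.1855 0.2575] yaw -0.1103 t 4.4 q [ 0.34 -0.07  1.84 -0.    1.37  2.03]
[0.3963901555675451, 0.17651297444298236, 0.3998143278604366] [-0.10778308276662624, -0.6574305220132526, 0.7361980928347394, 0.11908099722960454]
```

View pics/w2.png

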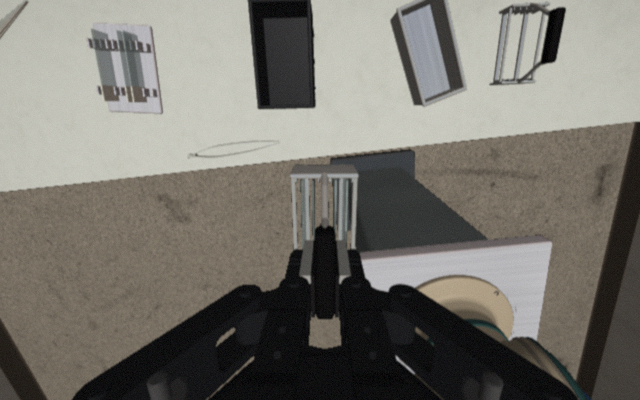

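```bash
cat > dish.py <<'E'
from h import *
im=cv2.imread('pics/w2.png'); W={'fx':282.7005796184258,'fy':282.7005796184258,'cx':324.59572466967006,'cy':197.99306865117893,'eye':[0.3963901555675451, 0.17651297444298236, 0.3998143278604366],'orientation':[-0.10778308276662624, -0.6574305220132526, 0.7361980928347394, 0.11908099722960454]}
g=cv2.cvtColor(im,cv2.COLOR_BGR2GRAY)
def edges(rows,c0,c1,d=None):
    return np.array([(c,r) for r in rows for c in [c0+sub(g[r,c0:c1])]])
def sub(p,th=130):
    p=p.astype(float); i=np.where(np.diff((p<th).astype(int))!=0)[0][0]; return i+(p[i]-th)/(p[i]-p[i+1])
def line(uv,z):
    P=cast(W,uv,z)[:,:2]; v=cv2.fitLine(P.astype(np.float32),cv2.DIST_HUBER,0,.01,.01).ravel(); return v
L=line(edges(range(5,100),230,275),.064)
Rr=line(np.array([(c,r) for r in range(5,100) for c in [335-sub(g[r,335:300:-1])]]),.064)
N=line(np.array([(c,120-sub(g[120:95:-1,c])) for c in range(264,308)]),.064)
for n,v in(('L',L),('R',Rr),('N',N)): print(n,v.round(4),'ang',np.arctan(v[1]/v[0]).round(3))
a=np.arctan(L[1]/L[0]); ex=np.array([np.cos(a),np.sin(a)]); ey=np.array([-ex[1],ex[0]])
print('width L-R',(L[2:]-Rr[2:])@ey)
C=ex*(N[2:]@ex+.054)+ey*(L[2:]@ey-.032); print('dish centre',C,'yaw',a)
# rack
r=cast(W,[[93,25],[155,25],[162,112],[108,112]],.006)[:,:2]; print('rack',r.round(4))
c=blob(im[:,:,::-1].copy(),(385,0,475,115),W,.042,lambda h:(h[:,:,2]<190)|(h[:,:,0]>90))
E
python3 dish.py
```

```text
L [ 0.9959 -0.0904  0.444   0.2481] ang -0.091
R [ 0.996  -0.0897  0.4509  0.1815] ang -0.09
N [0.0888 0.9961 0.3966 0.226 ] ang 1.482
width L-R 0.06571444
dish centre [0.449887   0.21542647] yaw -0.090523094
rack [[0.518  0.4457]
 [0.5096 0.3708]
 [0.4099 0.392 ]
 [0.418  0.4634]]
blob area 293 centre 438.1 51.9 size 112.4 66.8 yaw 0.256
```

Request:
servo_tool --series "-0.02 -0.015 0 0 0 1.1 1;-0.045 -0.03 0 0 0 1.1 1;-0.045 -0.03 0 0 0 1.1 1;-0.045 -0.03 0 0 0 1.1 1;-0.045 -0.03 0 0 0 1.1 1"

```text
clock: 4.95
position: [0.2729, 0.2203, 0.2579]
ee_rot: [0.0, 0.998, -0.066, 0.0]
contact_force: [-0.8, -0.9, -1.5]
width: 0.0091
gripper_force: 34.8
```

```bash
cat > d2.py <<'E'
from h import *
import sys
plan([.45,.2147,.2],-.09)
im=snap('wrist',sys.argv[1]); W=eyes.camera_info('wrist')
def quad(im,box,info,z,th,tag):
    x0,y0,x1,y1=box; g=cv2.cvtColor(im,cv2.COLOR_RGB2GRAY)[y0:y1,x0:x1]
    m=cv2.morphologyEx((g<th).astype(np.uint8),cv2.MORPH_OPEN,np.ones((3,3)))
    cs,_=cv2.findContours(m,cv2.RETR_EXTERNAL,cv2.CHAIN_APPROX_NONE); c=max(cs,key=cv2.contourArea)
    q=cv2.minAreaRect(c); print(tag,'px',(cv2.boxPoints(q)+[x0,y0]).round(1).tolist())
    P=cast(info,c[:,0,:]+[x0,y0],z)[:,:2]*1000; (cx,cy),s,a=cv2.minAreaRect(P.astype(np.float32)); print(tag,cx,cy,s,a)
u=proj(W,[.45,.215,.064])[0].astype(int); print(u)
quad(im,(u[0]-70,max(u[1]-90,0),u[0]+65,u[1]+75),W,.064,110,'dish wrist')
T=eyes.camera_info('top'); S=eyes.camera_info('scene')
for n,i in(('top',T),('scene',S)):
    f=cv2.imread(f'pics/{n}0.png')[:,:,::-1].copy(); u=proj(i,[.45,.215,.05])[0].astype(int); print(n,u)
    quad(f,(u[0]-28,u[1]-25,u[0]+28,u[1]+25),i,.064,75,n)
E
python3 d2.py w3
```

```text
shift mm [176.3 -17.6  58.1] turn [ 0.03 -0.05 -2.37] | at [0.2729 0.2203 0.2579] yaw -0.1314 t 4.95 q [ 0.48 -0.09  1.86 -0.    1.37  2.18]
[307   8]
dish wrist px [[274.9, 0.0], [336.7, -1.8], [338.9, 71.7], [277.0, 73.5]]
dish wrist 424.31951904296875 218.1460418701172 (63.22793197631836, 68.91485595703125) 84.94284057617188
top [258 253]
top px [[248.6, 244.4], [261.0, 239.4], [263.3, 245.3], [250.9, 250.2]]
top 481.93572998046875 211.94891357421875 (52.34571838378906, 27.579648971557617) 86.73798370361328
scene [306 279]
scene px [[287.2, 285.5], [295.9, 265.2], [325.9, 278.1], [317.3, 298.4]]
scene 443.62579345703125 227.38438415527344 (77.13998413085938, 109.06007385253906) 85.34961700439453
```

Request:
servo_tool --series "0.04 0.01 0 0 0 -2.3 1;0.077 0.01 0 0 0 -2.3 1;0.077 0.01 0 0 0 -2.3 1;0.077 0.01 0 0 0 -2.3 1;0.077 0.01 0 0 0 -2.3 1"

```text
clock: 5.5
position: [0.3466, 0.2009, 0.2575]
ee_rot: [0.0, 0.999, -0.045, -0.001]
contact_force: [-0.1, 0.1, -1.9]
width: 0.0093
gripper_force: 34.8
```

```bash
cat > d3.py <<'E'
from h import *
import sys
plan([.45,.2147,.2],-.09)
im=snap('wrist',sys.argv[1]); W=eyes.camera_info('wrist'); print(W['eye'])
u=proj(W,[.45,.215,.064])[0].astype(int); print(u)
g=cv2.cvtColor(im,cv2.COLOR_RGB2GRAY)
def sub(p,th=120):
    p=p.astype(float); i=np.where(np.diff((p<th).astype(int))!=0)[0][0]; return i+(p[i]-th)/(p[i]-p[i+1])
def col(c,a,b): s=1 if b>a else -1; return (c,a+s*sub(g[a:b:s,c]))
def row(r,a,b): s=1 if b>a else -1; return (a+s*sub(g[r,a:b:s]),r)
def line(uv): return cv2.fitLine((cast(W,np.array(uv),.064)[:,:2]*1000).astype(np.float32),cv2.DIST_HUBER,0,.01,.01).ravel()
x,y=u
D={'L':[row(r,x-60,x) for r in range(y-35,y+30)],'R':[row(r,x+55,x) for r in range(y-35,y+30)],'N':[col(c,y+72,y+20) for c in range(x-20,x+20)],'F':[col(c,max(0,y-75),y-20) for c in range(x-20,x+20)]}
v={k:line(a) for k,a in D.items()}
for k in v: print(k,np.mean(D[k],0).round(1),v[k][2:].round(1),np.arctan(v[k][1]/v[k][0]).round(3))
a=(np.arctan(v['L'][1]/v['L'][0])+np.arctan(v['R'][1]/v['R'][0]))/2; ex=np.array([np.cos(a),np.sin(a)]); ey=np.array([-ex[1],ex[0]])
l,r=v['L'][2:]@ey,v['R'][2:]@ey; n,f=v['N'][2:]@ex,v['F'][2:]@ex
print('size',f-n,l-r,'centre',ex*(n+f)/2+ey*(l+r)/2,'from far',ex*(f-54)+ey*(l+r)/2,'yaw',a)
E
python3 d3.py w4
```

```text
shift mm [101.8 -23.2  57.3] turn [ 0.04  0.08 -0.03] | at [0.3466 0.2009 0.2575] yaw -0.0906 t 5.5 q [ 0.35 -0.01  1.78  0.    1.37  2.01]
[0.4296457  0.19384217 0.39983656]
[303  85]
L [273.6  82. ] [454.5 247.7] -0.089
R [331.3  82. ] [456.7 183.7] -0.088
N [302.5 135.6] [396.3 222.4] 1.48
F [302.5  31.4] [502.6 208.4] 1.481
size 107.06906 63.541046 centre [449.53845 216.19626] from far [449.0748  216.23734] yaw -0.08837452
```

Request:
servo_tool --series "0.04 -0.01 0.02 0 0 0 1;0.08 -0.02 0.05 0 0 0 1;0.101 -0.0245 0.07 0 0 0 1;0.101 -0.0245 0.09 0 0 0 1;0.101 -0.0245 0.1 0 0 0 1"

```text
clock: 6.05
position: [0.4485, 0.2166, 0.1559]
ee_rot: [0.001, 0.999, -0.045, -0.002]
contact_force: [-0.4, -0.8, -1.4]
width: 0.0089
gripper_force: 34.7
```

Request:
servo_tool --series "0 0 0 0 0 0 1;0 0 0 0 0 0 1;0 0 0 0 0 0 1"

```text
clock: 6.35
position: [0.4502, 0.2171, 0.1593]
ee_rot: [-0.0, 0.999, -0.045, 0.001]
contact_force: [0.1, 0.3, -1.2]
width: 0.0096
gripper_force: 34.7
```

```bash
python3 - <<'E'
from h import *
plan([.4495,.2162,.0592],-.089)
snap('wrist','w5')
E
```

```text
shift mm [ -0.9   1.  100.1] turn [-0.05 -0.15 -0.01] | at [0.4502 0.2171 0.1593] yaw -0.0891 t 6.35 q [ 0.31  0.22  1.78 -0.    1.14  1.97]
```

View pics/w5.png

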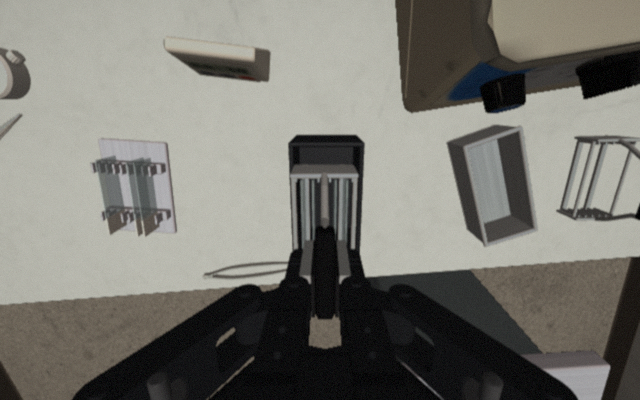

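Request:
servo_tool --series "-0.001 0.001 0.02 0 0 0 1;-0.001 0.001 0.045 0 0 0 1;-0.001 0.001 0.065 0 0 0 1;-0.001 0.001 0.083 0 0 0 1;-0.001 0.001 0.094 0 0 0 1"

```text
clock: 6.9
position: [0.4486, 0.2158, 0.0635]
ee_rot: [0.0, 0.999, -0.045, 0.0]
contact_force: [-0.0, 0.3, -1.6]
width: 0.0095
gripper_force: 34.7
```

Request:
servo_tool --series "0 0 0.001 0 0 0 1;0 0 0.002 0 0 0 1;0 0 0.003 0 0 0 1;0 0 0.004 0 0 0 1;0 0 0.005 0 0 0 1"

```text
clock: 7.4
position: [0.4493, 0.2159, 0.0594]
ee_rot: [-0.0, 0.999, -0.045, 0.001]
contact_force: [-0.7, -0.1, -2.7]
width: 0.0095
gripper_force: 34.8
```

Request:
servo_tool --series "0 0 0.0005 0 0 0 1;0 0 0.001 0 0 0 1;0 0 0.001 0 0 0 1"

```text
clock: 7.7
position: [0.4495, 0.2163, 0.0591]
ee_rot: [-0.001, 0.999, -0.045, 0.001]
contact_force: [-1.5, 1.0, 7.3]
width: 0.0094
gripper_force: 36.0
```

Request:
servo_tool --series "0 0 0 0 0 0 0.82;0 0 0 0 0 0 0.82;0 0 0 0 0 0 0.82;0 0 -0.01 0 0 0 0.82;0 0 -0.03 0 0 0 0.82"

```text
clock: 8.2
position: [0.4476, 0.2154, 0.0873]
ee_rot: [0.001, 0.999, -0.045, -0.002]
contact_force: [1.1, 0.7, 0.5]
width: 0.0155
gripper_force: 0.0
```

Request:
servo_tool --series "0 0 -0.04 0 0 0 0.5;0 0 -0.08 0 0 0 0;-0.02 0.02 -0.12 0 0 0 0;-0.05 0.06 -0.15 0 0 0 0;-0.09 0.1 -0.15 0 0 0 0"

```text
clock: 8.7
position: [0.3631, 0.133, 0.2409]
ee_rot: [-0.001, 0.999, -0.044, 0.004]
contact_force: [-0.5, -1.6, 0.3]
width: 0.0848
gripper_force: 0.0
```

```bash
python3 - <<'E'
from h import *
plan([.36,.05,.25],0)
snap('wrist','w6')
E
```

```text
shift mm [ 4.4 82.9 -9.2] turn [-0.07 -0.51 -5.06] | at [0.3631 0.133  0.2409] yaw -0.0883 t 8.7 q [ 0.17 -0.03  1.84 -0.    1.32  1.83]
```

View pics/w6.png

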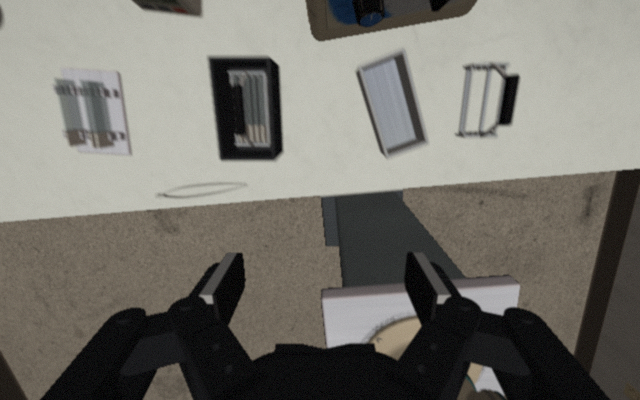

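```bash
python3 - <<'E'
from h import *
plan([.36,-.1,.27],.2);plan([.5,-.165,.27],.2)
E
```

```text
shift mm [ 27.2 227.2 -29.9] turn [  0.28   0.2  -16.56] | at [0.353  0.1286 0.239 ] yaw -0.0890 t 8.75 q [ 0.17 -0.04  1.86 -0.    1.32  1.83]
 shift mm [172.4 279.5 -30. ] turn [  0.28   0.2  -16.56] | at [0.353  0.1286 0.239 ] yaw -0.0890 t 8.75 q [ 0.17 -0.04  1.86 -0.    1.32  1.83]
```

Request:
servo_tool --series "0.027 0.227 -0.03 0 0 -16.5 0;0.027 0.227 -0.03 0 0 -16.5 0;0.027 0.227 -0.03 0 0 -16.5 0;0.027 0.227 -0.03 0 0 -16.5 0;0.05 0.235 -0.03 0 0 -16.5 0"

```text
clock: 9.25
position: [0.3818, -0.0906, 0.2662]
ee_rot: [0.0, 0.995, 0.099, 0.0]
contact_force: [0.5, 1.4, -0.9]
width: 0.0855
gripper_force: 0.0
```

```bash
python3 - <<'E'
from h import *
plan([.5,-.165,.27],.2)
E
```

```text
shift mm [101.3  96.2  -3.7] turn [ 0.01 -0.02 -0.13] | at [ 0.3818 -0.0906  0.2662] yaw 0.1978 t 9.25 q [-0.41 -0.03  1.78  0.    1.39  0.96]
```

Request:
servo_tool --series "0.1 0.09 -0.004 0 0 0 0;0.1 0.09 -0.004 0 0 0 0;0.1 0.09 -0.004 0 0 0 0;0.1 0.09 -0.004 0 0 0 0;0.1 0.09 -0.004 0 0 0 0"

```text
clock: 9.75
position: [0.499, -0.1578, 0.2686]
ee_rot: [-0.001, 0.995, 0.099, -0.001]
contact_force: [-0.8, 0.5, -0.6]
width: 0.0854
gripper_force: 0.0
```

```bash
python3 - <<'E'
from h import *
plan([.625,-.175,.12],.26)
snap('wrist','w7'); W=eyes.camera_info('wrist'); print(W['eye'].tolist(),W['orientation'].tolist(),proj(W,[.625,-.175,.05]))
E
```

```text
shift mm [120.4  41.9 148.4] turn [-0.09  0.1  -3.56] | at [ 0.499  -0.1578  0.2686] yaw 0.1979 t 9.75 q [-0.44  0.18  1.54  0.    1.42  0.93]
[0.5804377991195386, -0.1412669549621698, 0.4110379217999833] [0.12448853695313769, 0.7632017045928386, -0.6257039550028036, -0.10256862564986517] [[360.60861964  69.57312615]]
```

View pics/w7.png

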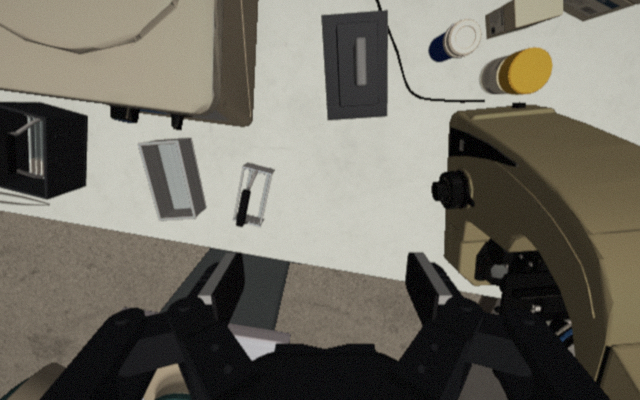

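```bash
python3 - <<'E'
from h import *
im=cv2.imread('pics/w7.png')[:,:,::-1].copy(); W=eyes.camera_info('wrist')
print(cv2.cvtColor(im,cv2.COLOR_RGB2HSV)[[60,60,110,60],[361,345,360,380]])
g=im.max(2); t=(int(g[60,361])+int(g[60,350]))/2; print(t)
blob(im,(350,25,372,95),W,.067,lambda h:h[:,:,2]>t)
blob(im,(315,3,395,125),W,.006,lambda h:h[:,:,2]<130)
E
```

```text
[[ 26  15 120]
 [150   5  55]
 [143  19  53]
 [143  17  59]]
88.5
blob area 104 centre 630.9 -171.9 size 46.5 8.9 yaw 0.243
blob area 345 centre 635.3 -172.8 size 134.2 85.9 yaw 0.263
```

```bash
python3 - <<'E'
from h import *
plan([.631,-.172,.13],.255)
E
```

```text
shift mm [127.4  40.8 138.6] turn [-0.08  0.1  -3.25] | at [ 0.4983 -0.1572  0.2689] yaw 0.1983 t 9.8 q [-0.44  0.18  1.54  0.    1.42  0.93]
```

Request:
servo_tool --series "0.127 0.041 0.138 0 0 -3.2 0;0.127 0.041 0.138 0 0 -3.2 0;0.127 0.041 0.138 0 0 -3.2 0;0.127 0.041 0.138 0 0 -3.2 0;0.127 0.041 0.138 0 0 -3.2 0"

```text
clock: 10.3
position: [0.6312, -0.1713, 0.1261]
ee_rot: [-0.002, 0.992, 0.127, -0.003]
contact_force: [-0.8, 0.4, -0.8]
width: 0.0857
gripper_force: 0.0
```

Request:
servo_tool --series "0 0 0 0 0 0 0;0 0 0.02 0 0 0 0.3;0 0 0.02 0 0 0 0.5"

```text
clock: 10.6
position: [0.6295, -0.1721, 0.1116]
ee_rot: [-0.0, 0.992, 0.127, -0.001]
contact_force: [-1.1, -0.3, 0.5]
width: 0.0597
gripper_force: 0.0
```

```bash
python3 - <<'E'
from h import *
plan([.631,-.172,.041],.255)
snap('wrist','w8')
E
```

```text
shift mm [ 1.6  0.4 70.6] turn [-0.07  0.11 -0.03] | at [ 0.6295 -0.1721  0.1116] yaw 0.2544 t 10.6 q [-0.37  0.47  1.5  -0.    1.17  0.94]
```

View pics/w8.png

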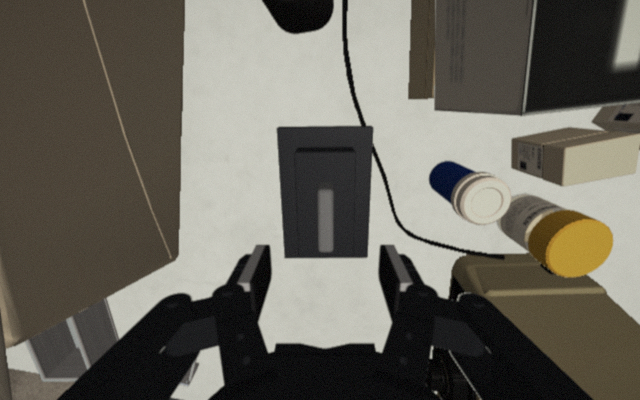

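Request:
servo_tool --series "0.001 0 0.03 0 0 0 0.5;0.001 0 0.06 0 0 0 0.5;0.001 0 0.07 0 0 0 0.5;0.001 0 0.07 0 0 0 0.5;0.001 0 0.07 0 0 0 1" --squeeze 40

```text
clock: 11.15
position: [0.6337, -0.1731, 0.0431]
ee_rot: [0.001, 0.992, 0.127, 0.001]
contact_force: [-0.2, 0.3, 0.1]
width: 0.0294
gripper_force: 0.0
```

Request:
servo_tool --series "0 0 0 0 0 0 1;0 0 0 0 0 0 1;0 0 0 0 0 0 1;0 0 0 0 0 0 1"

```text
clock: 11.55
position: [0.6342, -0.1733, 0.0434]
ee_rot: [0.001, 0.992, 0.127, 0.002]
contact_force: [1.6, -0.1, 6.7]
width: 0.0112
gripper_force: 39.8
```

Request:
servo_tool --series "0 0 -0.03 0 0 0 1;0 0 -0.07 0 0 0 1;0 0 -0.11 0 0 0 1;-0.03 0 -0.14 0 0 0 1;-0.06 0 -0.16 0 0 0 1"

```text
clock: 12.05
position: [0.5754, -0.1882, 0.2041]
ee_rot: [0.001, 0.992, 0.127, 0.002]
contact_force: [-1.1, 0.3, 0.1]
width: 0.0109
gripper_force: 39.2
```

```bash
python3 - <<'E'
from h import *
plan([.36,-.17,.21],.2);plan([.33,-.05,.21],.1)
E
```

```text
shift mm [-203.8  -72.1   -6.8] turn [ 0.17 -0.19  3.18] | at [ 0.5754 -0.1882  0.2041] yaw 0.2555 t 12.05 q [-0.43  0.33  1.49 -0.    1.32  0.88]
 shift mm [-202.5 -195.8   -7.1] turn [ 0.16 -0.2   8.91] | at [ 0.5754 -0.1882  0.2041] yaw 0.2555 t 12.05 q [-0.43  0.33  1.49 -0.    1.32  0.88]
```

Request:
servo_tool --series "-0.045 -0.016 -0.007 0 0 1 1;-0.09 -0.032 -0.007 0 0 2 1;-0.135 -0.048 -0.007 0 0 3 1;-0.175 -0.07 -0.007 0 0 3 1;-0.2 -0.1 -0.007 0 0 5 1"

```text
clock: 12.55
position: [0.3532, -0.1412, 0.2083]
ee_rot: [0.0, 0.997, 0.082, -0.0]
contact_force: [0.9, 0.6, -0.2]
width: 0.0113
gripper_force: 39.2
```

```bash
python3 - <<'E'
from h import *
plan([.33,.08,.21],-.089)
E
```

```text
shift mm [  13.2 -222.    -1.9] turn [ 0.05  0.04 14.5 ] | at [ 0.3532 -0.1412  0.2083] yaw 0.1641 t 12.55 q [-0.56 -0.01  1.91 -0.    1.24  0.84]
```

Request:
servo_tool --series "0 -0.045 0 0 0 3 1;0.003 -0.09 0 0 0 6 1;0.006 -0.135 0 0 0 9 1;0.01 -0.18 0 0 0 12 1;0.013 -0.222 0 0 0 14.5 1"

```text
clock: 13.05
position: [0.3313, 0.0814, 0.2088]
ee_rot: [-0.0, 0.999, -0.044, 0.001]
contact_force: [2.0, 0.2, -1.3]
width: 0.0112
gripper_force: 39.2
```

```bash
python3 - <<'E'
from h import *
plan([.36,.2162,.2],-.089);plan([.4495,.2162,.15],-.089)
E
```

```text
shift mm [  16.6 -136.8    8.9] turn [-0.02 -0.11  0.03] | at [0.3313 0.0814 0.2088] yaw -0.0885 t 13.05 q [ 0.04 -0.07  1.97  0.    1.24  1.7 ]
 shift mm [ 105.7 -144.7   59. ] turn [-0.02 -0.11  0.03] | at [0.3313 0.0814 0.2088] yaw -0.0885 t 13.05 q [ 0.04 -0.07  1.97  0.    1.24  1.7 ]
```

Request:
servo_tool --series "0.01 -0.045 0 0 0 0 1;0.03 -0.09 0.005 0 0 0 1;0.06 -0.125 0.01 0 0 0 1;0.09 -0.144 0.015 0 0 0 1;0.095 -0.144 0.015 0 0 0 1"

```text
clock: 13.55
position: [0.4423, 0.2176, 0.1927]
ee_rot: [-0.001, 0.999, -0.042, 0.001]
contact_force: [-1.0, -0.8, -0.2]
width: 0.0115
gripper_force: 39.3
```

Request:
servo_tool --series "0 0 0 0 0 0 1;0 0 0 0 0 0 1;0 0 0 0 0 0 1"

```text
clock: 13.85
position: [0.4378, 0.2142, 0.1935]
ee_rot: [0.0, 0.999, -0.043, -0.0]
contact_force: [-0.4, 0.3, -0.5]
width: 0.0114
gripper_force: 39.3
```

```bash
python3 - <<'E'
from h import *
plan([.4495,.2162,.12],-.089)
snap('wrist','w9'); W=eyes.camera_info('wrist'); print(W['eye'].tolist(),W['orientation'].tolist())
st=manip.get_state();M=rot(st['ee_rot'])
# expected pixels if lid centred on tool: lid origin = tcp + .0434 along tool z
for n,l in (('top far plate corners',[[.063,-.041,.0374],[.063,.041,.0374]]),('hood far',[[.046,-.024,.0084],[.046,.024,.0084]]),('grip far top',[[.022,-.006,-.0236],[.022,.006,-.0236]])):
    print(n,proj(W,np.array(st['position'])+np.array(l)@M.T).round(1).tolist())
E
```

```text
shift mm [11.5 -3.  73.4] turn [0.02 0.03 0.12] | at [0.4378 0.2142 0.1935] yaw -0.0870 t 13.85 q [ 0.31  0.17  1.75 -0.    1.23  1.97]
[0.5210680377323377, 0.20727963274740385, 0.3358618402199326] [-0.10855561888940625, -0.6665082949355141, 0.7280441010845108, 0.11804303141540633]
top far plate corners [[259.3, 138.0], [390.3, 137.9]]
hood far [[281.1, 175.7], [368.8, 175.6]]
grip far top [[312.2, 242.2], [337.9, 242.2]]
```

View pics/w9.png

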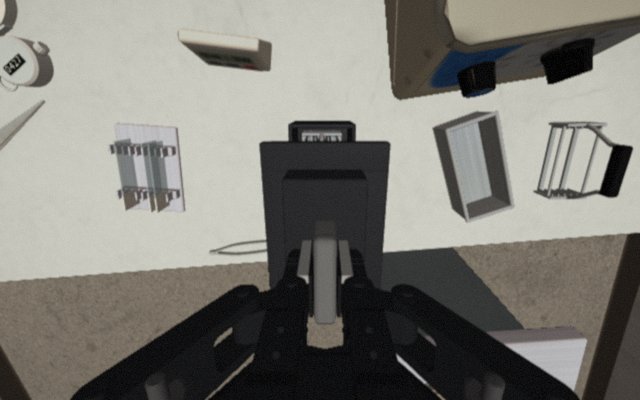

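```bash
python3 - <<'E'
from h import *
W=eyes.camera_info('wrist');st=manip.get_state();M=rot(st['ee_rot'])
im=cv2.imread('pics/w9.png'); g=im.max(2).astype(int)
for c in (275,300,345,380): print(c,g[130:200:2,c])
print(g[138:152,270:280].mean(1))
for dx in(0,-.003,-.006):
  for n,l in (('skirt lo',[[.063+dx,-.041,.0434],[.063+dx,.041,.0434]]),('skirt top',[[.063+dx,-.041,.0374],[.063+dx,.041,.0374]]),('hood base',[[.046+dx,-.024,.0374],[.046+dx,.024,.0374]]),('hood top',[[.046+dx,-.024,.0084],[.046+dx,.024,.0084]]),('grip far low',[[.022+dx,-.006,.0084]]),('griptop',[[.022+dx,-.006,-.0236]])):
    print(dx,n,proj(W,np.array(st['position'])+np.array(l)@M.T).round(1).tolist())
E
```

```text
275 [202 200 202 201 202 164  38  43  44  48  39  50  46  46  46  46  48  46
  45  47  46  45  46  47  48  45  47  46  44  43  43  47  44  42  47]
300 [48 48 48 45 45 38 27 48 44 50 45 48 47 43 45 41 49 48 46 48 25 26 22 20
 21 39 43 46 39 45 45 43 38 43 45]
345 [58 55 49 50 52 41 32 47 49 48 46 47 47 47 46 48 46 41 47 40 22 21 22 22
 28 38 46 46 49 44 44 40 44 45 44]
380 [204 204 208 205 205 166  42  45  47  53  52  47  49  46  46  45  49  45
  47  47  48  48  49  50  47  50  50  47  47  46  43  46  51  45  43]
[202.6 199.  164.5  94.9  41.6  37.2  45.7  46.1  44.7  45.6  46.6  44.5
  44.8  46. ]
0 skirt lo [[261.3, 137.0], [388.3, 136.8]]
0 skirt top [[259.3, 138.0], [390.3, 137.9]]
0 hood base [[287.6, 164.8], [362.1, 164.7]]
0 hood top [[281.1, 175.7], [368.8, 175.6]]
0 grip far low [[314.5, 216.3]]
0 griptop [[312.2, 242.2]]
-0.003 skirt lo [[261.7, 141.7], [388.0, 141.5]]
-0.003 skirt top [[259.6, 142.9], [390.0, 142.7]]
-0.003 hood base [[287.8, 169.4], [361.9, 169.3]]
-0.003 hood top [[281.3, 181.0], [368.5, 180.9]]
-0.003 grip far low [[314.6, 221.1]]
-0.003 griptop [[312.3, 247.9]]
-0.006 skirt lo [[262.0, 146.3], [387.6, 146.2]]
-0.006 skirt top [[260.0, 147.7], [389.6, 147.5]]
-0.006 hood base [[288.0, 173.9], [361.7, 173.8]]
-0.006 hood top [[281.6, 186.2], [368.2, 186.1]]
-0.006 grip far low [[314.6, 225.9]]
-0.006 griptop [[312.4, 253.6]]
```

Request:
servo_tool --series "0.014 -0.003 0.02 0 0 0 1;0.014 -0.003 0.05 0 0 0 1;0.014 -0.003 0.07 0 0 0 1;0.014 -0.003 0.07 0 0 0 1;0.014 -0.003 0.07 0 0 0 1"

```text
clock: 14.4
position: [0.453, 0.2165, 0.1238]
ee_rot: [-0.0, 0.999, -0.043, 0.0]
contact_force: [1.4, 0.5, -0.7]
width: 0.0111
gripper_force: 39.2
```

Request:
servo_tool --series "0 0 0 0 0 0 1;0 0 0 0 0 0 1"

```text
clock: 14.6
position: [0.4541, 0.217, 0.1246]
ee_rot: [-0.0, 0.999, -0.043, 0.001]
contact_force: [0.3, 0.3, 0.0]
width: 0.0112
gripper_force: 39.2
```

```bash
python3 - <<'E'
from h import *
plan([.4522,.216,.1014],-.089)
E
```

```text
shift mm [-1.8  1.2 23.2] turn [-0.06 -0.16  0.16] | at [0.4541 0.217  0.1246] yaw -0.0862 t 14.6 q [ 0.31  0.25  1.82 -0.    1.06  1.96]
```

Request:
servo_tool --series "-0.0015 0.001 0.006 0 0 0.1 1;-0.0015 0.001 0.012 0 0 0.1 1;-0.0015 0.001 0.016 0 0 0.1 1;-0.0015 0.001 0.019 0 0 0.1 1;-0.0015 0.001 0.022 0 0 0.1 1"

```text
clock: 15.1
position: [0.4514, 0.2159, 0.1013]
ee_rot: [0.0, 0.999, -0.044, -0.0]
contact_force: [-6.5, -2.0, 26.5]
width: 0.0117
gripper_force: 43.0
```

Request:
servo_tool --series "0 0 0.001 0 0 0 1;0 0 0.0015 0 0 0 1;0 0 0.002 0 0 0 1"

```text
clock: 15.4
position: [0.4514, 0.2159, 0.1013]
ee_rot: [0.0, 0.999, -0.044, 0.0]
contact_force: [-6.7, -1.7, 19.3]
width: 0.0117
gripper_force: 42.2
```

Request:
servo_tool --series "0 0 -0.003 0 0 0 0.7;0 0 -0.003 0 0 0 0.6;0 0 -0.003 0 0 0 0.5;0 0 -0.02 0 0 0 0.5;0 0 -0.06 0 0 0 0.3"

```text
clock: 15.9
position: [0.4489, 0.215, 0.1563]
ee_rot: [0.002, 0.999, -0.044, -0.004]
contact_force: [1.4, 0.5, -0.0]
width: 0.0558
gripper_force: 0.0
```

Request:
servo_tool --series "0 0 -0.04 0 0 0 0;-0.04 0.02 -0.06 0 0 0 0;-0.08 0.04 -0.06 0 0 0 0;-0.08 0.06 -0.06 0 0 0 0;-0.08 0.06 -0.06 0 0 0 0"

```text
clock: 16.4
position: [0.3653, 0.1619, 0.2192]
ee_rot: [0.0, 0.999, -0.045, 0.0]
contact_force: [1.0, 0.2, -0.2]
width: 0.0851
gripper_force: 0.0
```

```bash
python3 - <<'E'
from h import *
plan([.44,.05,.12],.2)
snap('wrist','w10'); W=eyes.camera_info('wrist'); print(W['eye'].tolist(),W['orientation'].tolist())
E
```

```text
shift mm [ 84.3 104.7  99.3] turn [ 5.000e-02 -1.000e-02 -1.656e+01] | at [0.3653 0.1619 0.2192] yaw -0.0890 t 16.4 q [ 0.24  0.01  1.86 -0.    1.27  1.9 ]
[0.44946946892050654, 0.15562117913403142, 0.3615832401036886] [-0.10794017713676084, -0.6656777999837945, 0.7288946895341618, 0.11804455234070554]
```

View pics/w10.png

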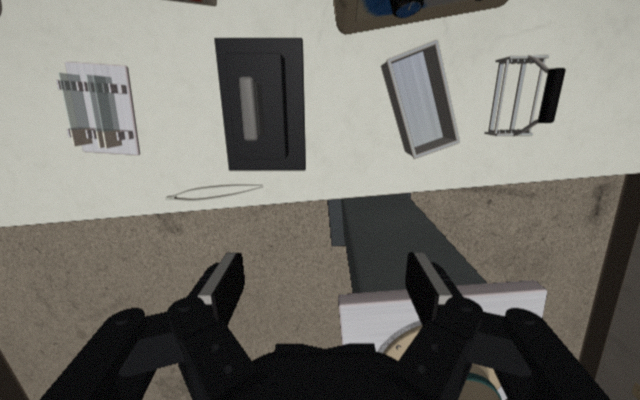

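```bash
cat > rack.py <<'E'
from h import *
def rack(f,W,box):
    im=cv2.imread(f'pics/{f}.png').astype(int); im=cv2.GaussianBlur(im.astype(np.uint8),(3,3),0).astype(int)
    x0,y0,x1,y1=box; r=im[y0:y1,x0:x1]; d=r[:,:,0]-r[:,:,1]
    print('bg',d[-6:-1,-6:-1].mean(), 'inside',d[(y1-y0)//2-3:(y1-y0)//2+3,(x1-x0)//2-3:(x1-x0)//2+3].mean(), np.percentile(d,[5,25,50,75,95]))
    m=(d>-2).astype(np.uint8); m=cv2.morphologyEx(m,cv2.MORPH_OPEN,np.ones((3,3)))
    c=max(cv2.findContours(m,cv2.RETR_EXTERNAL,cv2.CHAIN_APPROX_NONE)[0],key=cv2.contourArea)[:,0,:]+[x0,y0]
    print('bbox',c.min(0),c.max(0))
    P=cast(W,c,.006)[:,:2]*1000; (a,b),s,t=cv2.minAreaRect(P.astype(np.float32)); print(a,b,s,t)
    cv2.imwrite('pics/m.png',m*255)
E
python3 - <<'E'
from rack import *
W=eyes.camera_info('wrist')
rack('w10',W,(40,45,155,170))
E
```

```text
bg -9.96 inside -0.4166666666666667 [-11. -10.  -9.   0.   3.]
bbox [66 63] [138 153]
466.46929931640625 421.8000183105469 (72.29244995117188, 101.7531967163086) 81.10645294189453
```

Request:
servo_tool --series "-0.01 0.05 0 0 0 -8 0;-0.01 0.1 0 0 0 -16 0;-0.01 0.112 0 0 0 -16 0;-0.01 0.112 0 0 0 -16 0;-0.01 0.112 0 0 0 -16 0"

```text
clock: 16.95
position: [0.3479, 0.0526, 0.219]
ee_rot: [-0.0, 0.996, 0.094, 0.0]
contact_force: [-0.3, 0.5, 0.1]
width: 0.0855
gripper_force: 0.0
```

```bash
cat > pan.py <<'E'
from h import *
import sys
im=snap('wrist',sys.argv[1]) ; W=eyes.camera_info('wrist'); print(W['eye'])
def measure(im,W,g,z,ths=(135,150,165),m=62):
    u=proj(W,[*g,z])[0].astype(int)
    for th in ths:
        x0,y0,x1,y1=u[0]-m,max(0,u[1]-m-8),u[0]+m,u[1]+m+8
        b=im[y0:y1,x0:x1].astype(int); d=b[:,:,2]-b[:,:,1]; mk=((b.max(2)<th)|(d>-4)).astype(np.uint8)
        mk=cv2.morphologyEx(mk,cv2.MORPH_OPEN,np.ones((5,5)))
        n,l,s,_=cv2.connectedComponentsWithStats(mk); k=1+np.argmax(s[1:,4])
        c=max(cv2.findContours((l==k).astype(np.uint8),cv2.RETR_EXTERNAL,cv2.CHAIN_APPROX_NONE)[0],key=cv2.contourArea)[:,0,:]+[x0,y0]
        print(th,'px',u,'bbox',c.min(0),c.max(0),'win',x0,y0,x1,y1)
        P=cast(W,c,z)[:,:2]*1000; (a,e),s,t=cv2.minAreaRect(P.astype(np.float32)); print('  c',round(a,1),round(e,1),np.round(s,1),'ang',round(t,2))
if __name__=='__main__': measure(im,W,(.433,.052),.042)
E
python3 pan.py w11; python3 -c "
from h import *
plan([.433,.052,.11],.25)"
```

```text
[0.42972811 0.06842148 0.36132468]
135 px [340 103] bbox [319  39] [370 150] win 278 33 402 173
  c 439.9 47.5 [108.2  51.2] ang 15.7
150 px [340 103] bbox [316  39] [370 150] win 278 33 402 173
  c 439.4 48.0 [109.   53.5] ang 15.7
165 px [340 103] bbox [316  39] [372 150] win 278 33 402 173
  c 439.5 47.8 [109.6  54.8] ang 15.3
 shift mm [ 83.4  17.3 109. ] turn [-0.06 -0.02 -3.42] | at [0.3478 0.0531 0.219 ] yaw 0.1903 t 17.0 q [-0.05 -0.06  1.93  0.    1.27  1.33]
```

```bash
python3 -c "
from h import *
plan([.4156,.0411,.1],.272)"
```

```text
shift mm [ 64.3  24.7 119. ] turn [-0.05 -0.02 -4.68] | at [0.3478 0.0531 0.219 ] yaw 0.1903 t 17.0 q [-0.05 -0.06  1.93  0.    1.27  1.33]
```

Request:
servo_tool --series "0.064 0.0247 0.119 0 0 -4.7 0;0.064 0.0247 0.119 0 0 -4.7 0;0.064 0.0247 0.119 0 0 -4.7 0;0.064 0.0247 0.119 0 0 -4.7 0;0.064 0.0247 0.119 0 0 -4.7 0"

```text
clock: 17.5
position: [0.4141, 0.0416, 0.0996]
ee_rot: [-0.0, 0.991, 0.137, -0.001]
contact_force: [-0.1, -0.8, 0.1]
width: 0.0856
gripper_force: 0.0
```

Request:
servo_tool --series "0 0 0.03 0 0 0 0;0 0 0.06 0 0 0 0;0 0 0.08 0 0 0 0;0 0 0.091 0 0 0 0;0 0 0.091 0 0 0 0"

```text
clock: 18.0
position: [0.414, 0.0412, 0.0096]
ee_rot: [-0.0, 0.991, 0.137, -0.0]
contact_force: [0.4, -1.0, -0.1]
width: 0.0855
gripper_force: 0.0
```

Request:
servo_tool --series "0 0 0 0 0 0 0.6;0 0 0 0 0 0 0.8;0 0 0 0 0 0 1;0 0 0 0 0 0 1;0 0 0 0 0 0 1" --squeeze 60

```text
clock: 18.5
position: [0.4155, 0.0406, 0.0107]
ee_rot: [0.0, 0.991, 0.136, 0.002]
contact_force: [-0.0, 1.7, 8.0]
width: 0.0511
gripper_force: 62.8
```

Request:
servo_tool --series "0 0 -0.03 0 0 0 1;0 0 -0.07 0 0 0 1;0 0 -0.11 0 0 0 1;0 0 -0.15 0 0 0 1;-0.02 0 -0.185 0 0 0 1"

```text
clock: 19.0
position: [0.3974, 0.0351, 0.1972]
ee_rot: [0.0, 0.991, 0.137, 0.003]
contact_force: [1.0, -1.0, -1.0]
width: 0.0513
gripper_force: 63.8
```

```bash
python3 -c "
from h import *
c=np.array([.458,.3187])-.025*np.array([np.cos(.089),-np.sin(.089)]);print(c)
plan([*c,.2],-.089)"
```

```text
[0.43309895 0.32092206]
 shift mm [ 111.7 -265.5   -2.6] turn [ 0.04 -0.32 20.8 ] | at [0.3974 0.0351 0.1972] yaw 0.2740 t 19.0 q [-0.09  0.03  1.9   0.    1.21  1.21]
```

Request:
servo_tool --series "0.015 -0.04 -0.002 0 0 3.5 1;0.032 -0.08 -0.002 0 0 7 1;0.05 -0.12 -0.002 0 0 10.5 1;0.068 -0.16 -0.002 0 0 14 1;0.084 -0.2 -0.002 0 0 17.5 1"

```text
clock: 19.5
position: [0.4217, 0.2519, 0.1968]
ee_rot: [-0.0, 1.0, -0.017, 0.001]
contact_force: [1.1, -0.2, -1.5]
width: 0.0509
gripper_force: 63.9
```

```bash
python3 -c "
from h import *
plan([.4331,.3209,.12],-.089)"
```

```text
shift mm [  8.9 -69.3  76.8] turn [-0.01 -0.06  3.12] | at [0.4217 0.2519 0.1968] yaw -0.0345 t 19.5 q [ 0.4   0.17  1.73 -0.    1.23  2.  ]
```

Request:
servo_tool --series "0.005 -0.04 0 0 0 1.5 1;0.009 -0.068 0.02 0 0 3.1 1;0.009 -0.068 0.04 0 0 3.1 1;0.009 -0.068 0.04 0 0 3.1 1;0.009 -0.068 0.04 0 0 3.1 1"

```text
clock: 20.0
position: [0.4326, 0.3175, 0.1563]
ee_rot: [0.0, 0.999, -0.043, -0.001]
contact_force: [-0.0, -1.0, -1.5]
width: 0.051
gripper_force: 63.8
```

```bash
python3 - <<'E'
from rack import *
plan([.4331,.3209,.0107],-.089)
snap('wrist','w12');W=eyes.camera_info('wrist'); print(W['eye'].tolist(),W['orientation'].tolist())
u=proj(W,[.466,.421,.006])[0].astype(int);print(u)
rack('w12',W,(u[0]-75,u[1]-85,u[0]+62,u[1]+85))
E
```

```text
shift mm [  0.4  -3.5 145.6] turn [0.05 0.06 0.17] | at [0.4326 0.3175 0.1563] yaw -0.0860 t 20.0 q [ 0.5   0.27  1.71 -0.    1.16  2.16]
[0.5162782193522466, 0.31064042343754755, 0.29936613618078456] [-0.10824733274512201, -0.6667071302801342, 0.727934796304865, 0.1178772654746869]
[224 163]
bg -2.12 inside 5.166666666666667 [-11. -10.  -9.  -1.   6.]
bbox [185 112] [257 211]
466.21990966796875 423.2682189941406 (73.66769409179688, 102.50144958496094) 81.02862548828125
```

View pics/w12.png

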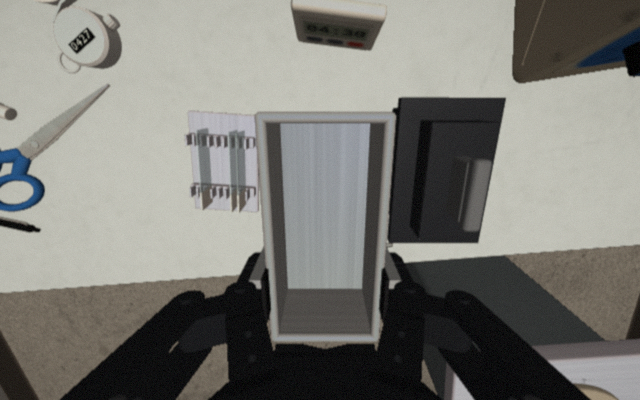

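```bash
python3 - <<'E'
from h import *
W={**eyes.camera_info('wrist'),'eye':[0.5162782193522466, 0.31064042343754755, 0.29936613618078456],'orientation':[-0.10824733274512201, -0.6667071302801342, 0.727934796304865, 0.1178772654746869]}
P=cast(W,[[257,113],[395,113],[272,342],[378,342]],.1563+.0313)[:,:2]
e=np.array([np.cos(.086),-np.sin(.086)]); f=np.array([-e[1],e[0]]); d=P-[.4326,.3175]; print((d@e*1000).round(1),(d@f*1000).round(1))
plan([.4331,.3209,.0107],-.089)
E
```

```text
[ 80.7  80.6 -29.4 -29.5] [ 25.9 -26.4  26.9 -26.3]
 shift mm [ -0.6  -3.2 146.3] turn [-0.01 -0.04  0.14] | at [0.4333 0.3176 0.157 ] yaw -0.0866 t 20.05 q [ 0.5   0.27  1.7  -0.    1.16  2.16]
```

Request:
servo_tool --series "-0.001 -0.0035 0.03 0 0 0.1 1;-0.001 -0.0035 0.065 0 0 0.1 1;-0.001 -0.0035 0.1 0 0 0.1 1;-0.001 -0.0035 0.12 0 0 0.1 1;-0.001 -0.0035 0.132 0 0 0.1 1"

```text
clock: 20.55
position: [0.4326, 0.3208, 0.0238]
ee_rot: [0.0, 0.999, -0.045, -0.0]
contact_force: [0.2, 0.7, -0.8]
width: 0.0511
gripper_force: 64.0
```

Request:
servo_tool --series "0 0 0.003 0 0 0 1;0 0 0.006 0 0 0 1;0 0 0.009 0 0 0 1;0 0 0.012 0 0 0 1;0 0 0.0135 0 0 0 1"

```text
clock: 21.05
position: [0.4327, 0.3217, 0.011]
ee_rot: [-0.0, 0.999, -0.044, 0.0]
contact_force: [1.3, -0.6, -2.0]
width: 0.051
gripper_force: 64.0
```

```bash
python3 -c "
from h import *
plan([.4327,.3213,.0107],-.089)"
```

```text
shift mm [0.  0.4 0.3] turn [-0.03 -0.05  0.07] | at [0.4327 0.3217 0.011 ] yaw -0.0878 t 21.05 q [ 0.51  0.44  1.88 -0.    0.82  2.17]
```

Request:
servo_tool --series "0 0 0.001 0 0 0 1;0 0 0.001 0 0 0 1;0 0 0.001 0 0 0 0.22;0 0 0.001 0 0 0 0.22;0 0 0.001 0 0 0 0.22"

```text
clock: 21.55
position: [0.4329, 0.3219, 0.0099]
ee_rot: [-0.0, 0.999, -0.044, 0.0]
contact_force: [0.4, 0.9, -0.5]
width: 0.0666
gripper_force: 0.0
```

Request:
servo_tool --series "0 0 -0.015 0 0 0 0.2;0 0 -0.045 0 0 0 0.15;0 0 -0.09 0 0 0 0;0 0 -0.14 0 0 0 0;0 0 -0.18 0 0 0 0"

```text
clock: 22.05
position: [0.4328, 0.3217, 0.1923]
ee_rot: [-0.0, 0.999, -0.044, 0.001]
contact_force: [0.3, 0.1, -0.9]
width: 0.0854
gripper_force: 0.0
```

```bash
cat > t.py <<'E'
from h import *
import sys
def comp(m,area=150):
    n,l,s,c=cv2.connectedComponentsWithStats(m.astype(np.uint8)); return [(s[i].tolist(),c[i].round(1).tolist()) for i in range(1,n) if s[i,4]>area]
im=snap('wrist',sys.argv[1]); W=eyes.camera_info('wrist'); st=manip.get_state(); print(W['eye'].tolist(),W['orientation'].tolist(),st['position'],st['clock'])
E
python3 t.py w13; python3 - <<'E'
from h import *
W=eyes.camera_info('wrist')
from pan import measure
im=cv2.imread('pics/w13.png')[:,:,::-1].copy()
measure(im,W,(.458,.319),.042)
print(proj(W,[[.575,.29,.062],[.575,.29,0],[.59,.32,.062],[.565,.255,.062]]))
plan([.5,.25,.2],-.089)
E
```

```text
[0.5175014951678318, 0.3156096559531948, 0.3420861028315381] [-0.10165071844204134, -0.6673373480619421, 0.7285460426993664, 0.11639870699008711] [0.43620676 0.32364794 0.19881251] 22.1Traceback (most recent call last):
  File "<stdin>", line 3, in <module>
  File "pan.py", line 3, in <module>
    im=snap('wrist',sys.argv[1]) ; W=eyes.camera_info('wrist'); print(W['eye'])
                    ~~~~~~~~^^^
IndexError: list index out of range
```

```bash
sed -i 's/^im=snap.*//' pan.py; python3 - <<'E'
from h import *
from pan import measure
W={**eyes.camera_info('wrist')}
im=cv2.imread('pics/w13.png')[:,:,::-1].copy()
measure(im,W,(.458,.319),.042,m=80)
print(proj(W,[[.575,.29,.062],[.575,.29,0],[.59,.32,.062],[.565,.255,.062]]))
plan([.5,.29,.2],-.36)
E
```

```text
135 px [328 165] bbox [299 109] [351 211] win 248 77 408 253
  c 461.2 322.3 [ 53.1 110.1] ang 84.92
150 px [328 165] bbox [298 108] [352 211] win 248 77 408 253
  c 461.7 322.7 [ 55.9 111.1] ang 84.91
165 px [328 165] bbox [297 107] [352 212] win 248 77 408 253
  c 461.6 322.7 [ 56.5 113.3] ang 84.91
[[350.13350743  36.19859727]
 [345.64200066  49.86503184]
 [314.46730486  20.28131553]
 [390.33038517  44.85946119]]
 shift mm [66.5 27.9 -0.6] turn [-0.54 -0.62 15.6 ] | at [0.4362 0.3236 0.1988] yaw -0.0877 t 22.1 q [ 0.51  0.24  1.64 -0.    1.25  2.17]
```

```bash
python3 - <<'E'
from h import *
plan([.545,.212,.19],1.21)
E
```

```text
shift mm [118.  101.8   9.4] turn [ 6.000e-02 -8.700e-01 -7.435e+01] | at [0.4362 0.3236 0.1988] yaw -0.0877 t 22.1 q [ 0.51  0.24  1.64 -0.    1.25  2.17]
```

Request:
servo_tool --series "0.02 0.02 0.01 0 0 -8.5 0;0.05 0.05 0.01 0 0 -17 0;0.08 0.08 0.01 0 0 -25.5 0;0.1 0.11 0.01 0 0 -34 0;0.12 0.12 0.01 0 0 -42 0"

```text
clock: 22.6
position: [0.5419, 0.1885, 0.1791]
ee_rot: [0.001, 0.948, 0.319, -0.001]
contact_force: [0.4, 0.1, 0.2]
width: 0.0852
gripper_force: 0.0
```

```bash
python3 - <<'E'
from h import *
plan([.545,.212,.19],1.21)
E
```

```text
shift mm [ 16.7 -16.9 -10.9] turn [ 1.000e-02  1.200e-01 -3.214e+01] | at [0.5419 0.1885 0.1791] yaw 0.6490 t 22.6 q [ 0.21  0.31  1.59 -0.    1.24  1.14]
```

Request:
servo_tool --series "0.005 -0.005 -0.01 0 0 -8 0;0.01 -0.01 -0.01 0 0 -16 0;0.017 -0.017 -0.01 0 0 -24 0;0.017 -0.017 -0.01 0 0 -32 0;0.017 -0.017 -0.01 0 0 -32 0"

```text
clock: 23.1
position: [0.5447, 0.2153, 0.1891]
ee_rot: [-0.0, 0.824, 0.566, -0.0]
contact_force: [-0.5, -0.1, 0.6]
width: 0.0853
gripper_force: 0.0
```

Request:
servo_tool --series "0 0 0 0 0 0 0;0 0 0 0 0 0 0;0 0 0 0 0 0 0"

```text
clock: 23.4
position: [0.5448, 0.2151, 0.1896]
ee_rot: [0.0, 0.825, 0.566, -0.0]
contact_force: [-0.4, -1.0, -0.3]
width: 0.0856
gripper_force: 0.0
```

```bash
python3 t.py w14; python3 - <<'E'
from h import *
W=eyes.camera_info('wrist'); im=cv2.imread('pics/w14.png').astype(int)
u=proj(W,[.575,.29,.03])[0].astype(int); print(u)
x0,y0,x1,y1=u[0]-75,max(0,u[1]-75),u[0]+75,u[1]+75
r=im[y0:y1,x0:x1]
import sys; np.set_printoptions(linewidth=250)
print(r[::10,::8].max(2)); print((r[:,:,0]-r[:,:,2])[::10,::8])
plan([.575,.29,.19],1.21)
E
```

```text
[0.5761435098064309, 0.2911308523841588, 0.33189761243595767] [0.15795496677825124, 0.9702256229412979, -0.18122431513981382, -0.029499434915901422] [0.54481424 0.21515029 0.18962675] 23.45
[323 104]
[[191 193 192 192 190 190 192 193 189 192 188 193 194 189 193 191 191 193 193]
 [192 192 193 195 190 191 189 187 193 190 193 191 187 195 191 191 188 191 193]
 [194 190 195 192 194 195 192 190 192 194 194 191 186 184 189 189 193 193 193]
 [191 193 197 194 193 191 193 194 193 196 171 189 191 190 189 191 191 189 191]
 [195 193 192 194 194 196 194 192  70 177 194 175 191 189 192 188 188 190 190]
 [127 195 192 192 194 192 196 196  48 136 196 125 188 193 190 193 192 187 190]
 [156  78 196 194 194 196 194 194  58  81 197 116 183 185 189 186 191 195 188]
 [146  71 197 199 193 196 197 198 136  74 197 112 193 191 187 190 190 192 195]
 [156 145 131 195 196 198 197 195 196  55 196 156 195 194 194 196 187 191 196]
 [162 138  69 194 197 198 195 196 196  36 185 191 196 199 193 192 198 193 194]
 [164 138 112 200 198 199 195 194 195  73 138 193 176 191 193 198 194 195 196]
 [198 192 199 195 195 196 197 1
[... 910 characters left out ...]
13 -12]
 [  8  -3  -8 -11 -10 -10 -10  -9 -11  -9 -15 -25 -11  -8 -10 -11 -11 -11 -12]
 [  7  -1  -9 -11 -12 -12 -11  -8  -9  -2 -25 -23 -11  -9 -10 -10  -8 -10  -9]
 [  6   2  -9  -7 -10 -10 -10  -9 -11 -16 -24 -11 -13  -9 -10  -9 -10  -9 -10]
 [ -8  -9 -11 -10 -11  -9  -9  -9 -11  -9 -12  -9 -10 -10 -10 -12 -12  -9 -10]
 [ -9 -11 -10 -10 -10 -12  -9 -11 -10 -10  -8  -8 -10 -10 -12 -11 -11  -8  -9]
 [-12 -10  -8 -11 -12 -11 -11 -11  -9 -10  -9  -9 -11 -11 -10 -10  -9  -9  -9]
 [-10 -10  -8  -9   1  -9  -8  -9 -12 -10  -9 -10  -9  -8 -10 -10  -9 -11  -9]]
 shift mm [80.7  1.2 -0.4] turn [ 0.    0.01 -0.42] | at [0.5448 0.2152 0.1896] yaw 1.2026 t 23.45 q [ 0.26  0.32  1.55 -0.    1.27  0.63]
```

```bash
python3 - <<'E'
from h import *
W=eyes.camera_info('wrist'); im=cv2.GaussianBlur(cv2.imread('pics/w14.png'),(3,3),0).astype(int)
x0,y0,x1,y1=285,20,375,165
r=im[y0:y1,x0:x1]; m=((r.max(2)<182)|(r[:,:,0]-r[:,:,2]<-15)).astype(np.uint8)
m=cv2.morphologyEx(m,cv2.MORPH_CLOSE,np.ones((9,9))); m=cv2.morphologyEx(m,cv2.MORPH_OPEN,np.ones((3,3)))
for y in range(0,145,5):
    print(y+y0,''.join('#' if v else '.' for v in m[y,::2]),' ',' '.join('%d'%v for v in r[y,::4].max(1)))
c=max(cv2.findContours(m,cv2.RETR_EXTERNAL,cv2.CHAIN_APPROX_NONE)[0],key=cv2.contourArea)[:,0,:]+[x0,y0]
for z in(0,.062): print(z,cv2.minAreaRect((cast(W,c,z)[:,:2]*1000).astype(np.float32)))
print(cv2.boxPoints(cv2.minAreaRect(c)))
E
```

```text
20 .............................................   192 191 191 186 189 190 191 190 190 190 189 189 192 191 191 192 190 190 190 190 190 190 189
25 .............................................   190 189 191 192 192 191 191 191 190 191 190 190 192 193 191 191 192 190 191 192 190 191 191
30 .............................................   189 189 191 193 192 191 192 190 190 190 188 190 191 192 192 192 191 191 192 191 191 192 193
35 .............................................   190 192 191 193 193 192 189 193 190 189 189 190 190 191 191 191 191 192 192 191 191 192 193
40 .............................................   192 192 192 192 189 189 190 192 191 192 190 189 191 190 191 192 193 193 191 190 190 190 192
45 .............................................   192 194 191 192 190 188 190 191 193 193 192 192 192 191 191 190 192 191 189 190 190 192 191
50 .............................................   191 193 192 191 192 191 191 191 192 192 193 191 192 189 190 188 187 187 188 190 191 189 190
55 ..................####.......................   193 192 192 191 192 191 190 193 189 172 169 191 
[... 2634 characters left out ...]
............   194 196 196 196 198 196 195 196 196 195 198 198 197 197 198 196 195 197 197 196 196 197 195
155 .............................................   195 196 196 195 196 196 197 197 198 196 196 196 196 195 196 197 197 196 197 196 196 197 196
160 .............................................   195 197 195 196 197 197 198 196 197 196 197 199 196 196 197 196 197 196 198 196 196 194 197
0 ((579.3778686523438, 295.94525146484375), (86.81340026855469, 33.01604080200195), 78.33045959472656)
0.062 ((578.773681640625, 295.0458984375), (70.59626007080078, 26.84847068786621), 78.33052062988281)
[[304.08994   57.357044]
 [334.2067    52.895298]
 [346.39462  135.16376 ]
 [316.27786  139.6255  ]]
```

```bash
python3 - <<'E'
from h import *
W=eyes.camera_info('wrist')
a=np.radians(-11.67); e=np.array([np.cos(a),np.sin(a)])
A=cast(W,[[311.5,95],[341,95]],0)[:,:2]@e*1000; B=cast(W,[[323.5,95],[335.5,95]],.062)[:,:2]@e*1000
print(A,B,A.mean(),B.mean(), np.array([579.0,295.3])@e)
c=e*(A.mean()/1000)+np.array([-e[1],e[0]])*(np.array([.5788,.295])@[-e[1],e[0]]); print('centre',c)
plan([*c,.12],a+np.pi/2)
E
```

```text
[492.55120108 524.65863095] [505.56210902 516.18297101] 508.6049160123052 510.87254001963663 507.2997334321222
centre [0.58021059 0.29470865]
 shift mm [87.   4.4 69.6] turn [ 0.    0.01 -9.43] | at [0.5448 0.2152 0.1896] yaw 1.2026 t 23.45 q [ 0.26  0.32  1.55 -0.    1.27  0.63]
```

Request:
servo_tool --series "0.04 0.002 0.02 0 0 -5 0.5;0.075 0.004 0.04 0 0 -9.4 0.5;0.087 0.0045 0.07 0 0 -9.4 0.5;0.087 0.0045 0.07 0 0 -9.4 0.5;0.087 0.0045 0.07 0 0 -9.4 0.5"

```text
clock: 23.95
position: [0.5797, 0.2944, 0.1192]
ee_rot: [-0.0, 0.775, 0.632, -0.001]
contact_force: [-0.8, 0.4, 0.0]
width: 0.0428
gripper_force: 0.0
```

Request:
servo_tool --series "0 0 0 0 0 0 0.5;0 0 0.03 0 0 0 0.5;0 0 0.06 0 0 0 0.5;0 0 0.09 0 0 0 0.5;0 0 0.099 0 0 0 0.5"

```text
clock: 24.45
position: [0.579, 0.2934, 0.0195]
ee_rot: [-0.0, 0.775, 0.631, -0.002]
contact_force: [-0.5, 0.6, -0.6]
width: 0.0425
gripper_force: 0.0
```

Request:
servo_tool --series "0 0 0 0 0 0 0.5;0 0 0 0 0 0 0.7;0 0 0 0 0 0 0.8;0 0 0 0 0 0 1;0 0 0 0 0 0 1" --squeeze 35

```text
clock: 24.95
position: [0.5815, 0.2952, 0.0231]
ee_rot: [0.001, 0.775, 0.632, 0.002]
contact_force: [-0.3, -1.3, 7.2]
width: 0.0203
gripper_force: 34.8
```

```bash
python3 - <<'E'
from h import *
plan([.5802,.2947,.02],np.radians(-11.67)+np.pi/2); print(manip.get_state()['width'])
E
```

```text
shift mm [-0.8 -1.2  3.1] turn [ 0.18 -0.1   0.04] | at [0.5815 0.2952 0.0231] yaw 1.3679 t 24.95 q [ 0.36  0.55  1.61 -0.    0.98  0.57]
0.020291522858210603
```

Request:
servo_tool --series "0 0 -0.015 0 0 0 1;0 0 -0.035 0 0 0 1;0 0 -0.04 0 0 0 1;0 0 -0.04 0 0 0 1"

```text
clock: 25.35
position: [0.5813, 0.2952, 0.062]
ee_rot: [0.001, 0.775, 0.632, 0.002]
contact_force: [-0.6, 0.1, -1.2]
width: 0.0201
gripper_force: 34.1
```

```bash
python3 - <<'E'
from h import *
plan([.5613,.2066,.06],1.4818); plan([.5815,.2952,.06],1.368)
E
```

```text
shift mm [-90.8  -1.7   1.9] turn [ 0.17 -0.08 -6.53] | at [0.5813 0.2952 0.062 ] yaw 1.3679 t 25.35 q [ 0.36  0.51  1.57 -0.    1.06  0.57]
 shift mm [0.  0.2 2. ] turn [ 0.16 -0.09 -0.01] | at [0.5813 0.2952 0.062 ] yaw 1.3679 t 25.35 q [ 0.36  0.51  1.57 -0.    1.06  0.57]
```

Request:
servo_tool --series "-0.03 0 0 0 0 -2 1;-0.065 -0.001 0 0 0 -4.5 1;-0.09 -0.0017 0 0 0 -6.5 1;-0.0905 -0.0017 0 0 0 -6.5 1;-0.0905 -0.0017 0 0 0 -6.5 1"

```text
clock: 25.85
position: [0.5601, 0.2062, 0.0601]
ee_rot: [-0.0, 0.739, 0.674, -0.0]
contact_force: [0.1, 0.3, -1.1]
width: 0.0207
gripper_force: 34.1
```

Request:
servo_tool --series "0 0 0 0 0 0 1;0 0 0 0 0 0 1;0 0 0 0 0 0 1"

```text
clock: 26.15
position: [0.5605, 0.2074, 0.0605]
ee_rot: [0.0, 0.738, 0.675, 0.0]
contact_force: [-0.3, 0.2, -1.4]
width: 0.0203
gripper_force: 34.1
```

```bash
python3 t.py w15; python3 - <<'E'
from h import *
plan([.5613,.2066,.0231],1.4818)
# timer in hand: print profile in tool frame around centre
W=eyes.camera_info('wrist'); st=manip.get_state(); M=rot(st['ee_rot']); p=st['position']
# top far edge expected if centred: tool x=+.035, tool y=+-.006, top at .062-.0231 above tcp
print(proj(W,p+np.array([[.035,-.005,-.039],[.035,.006,-.039],[.035,-.016,.023],[.035,.014,.023]])@M.T))
im=cv2.GaussianBlur(cv2.imread('pics/w15.png'),(3,3),0).max(2).astype(int)
for y in range(170,262,4): print(y,' '.join('%d'%v for v in im[y,285:370:3]))
E
```

```text
[0.569701976645255, 0.2883578749897497, 0.20278662160784958] [0.16043371303771128, 0.9860238624868489, -0.044325872989404255, -0.007292688885189111] [0.56044903 0.20725851 0.0604796 ] 26.2
 shift mm [-0.6  0.9 37.4] turn [-0.   -0.    0.01] | at [0.5604 0.2073 0.0605] yaw 1.4820 t 26.2 q [0.24 0.45 1.7  0.   1.   0.33]
[[307.14696672 226.70622004]
 [334.7267235  226.67954411]
 [295.01779214 184.49359771]
 [344.45349758 184.44207873]]
170 196 197 197 197 197 196 196 195 195 197 196 198 196 196 196 196 196 195 195 196 194 194 193 195 195 195 196 195 196
174 199 197 197 197 197 198 198 196 196 197 197 198 197 197 196 196 196 197 197 197 195 195 195 195 197 196 197 195 197
178 197 197 197 196 195 197 195 197 196 196 197 196 195 196 195 196 196 196 197 197 197 196 195 195 195 196 195 195 196
182 194 197 196 198 197 196 196 197 197 196 196 196 196 197 196 196 196 195 196 196 194 196 195 196 196 197 195 195 195
186 195 195 196 196 198 196 193 186 184 185 186 185 184 185 176 176 174 175 176 178 194 194 197 197 197 196 196 197 196
190 196 195 197 196 196 166 103 95 98 96 95 97 96 97 96 95 96 
[... 1182 characters left out ...]
7 196 197 196 192 149 111 119 194 197 196 195 196 197 196 196
238 195 194 194 193 174 68 46 65 75 85 142 185 195 196 196 197 197 192 150 113 117 189 191 190 196 196 196 195 196
242 194 196 196 113 72 67 47 63 76 87 141 186 196 198 197 197 196 192 148 110 33 69 71 77 184 196 196 195 196
246 192 193 190 80 69 69 38 61 76 83 140 184 195 198 196 197 198 191 146 109 23 58 68 68 155 195 195 196 197
250 59 50 60 68 69 67 24 60 76 83 139 185 196 196 196 197 196 192 145 110 20 49 69 69 72 52 53 114 193
254 12 13 51 71 69 57 11 58 75 83 135 183 195 197 196 196 195 192 144 103 17 33 69 70 65 18 12 14 64
258 18 19 65 69 68 47 15 58 76 84 133 182 195 197 196 195 196 190 141 103 16 22 68 70 69 34 16 16 15
```

Request:
servo_tool --series "0 -0.001 0.012 0 0 0 1;0 -0.001 0.022 0 0 0 1;0 -0.001 0.03 0 0 0 1;0 -0.001 0.034 0 0 0 1;0 -0.001 0.036 0 0 0 1"

```text
clock: 26.7
position: [0.5589, 0.2065, 0.0237]
ee_rot: [-0.0, 0.738, 0.675, -0.001]
contact_force: [-0.5, 0.4, -0.2]
width: 0.0202
gripper_force: 34.0
```

Request:
servo_tool --series "0 0 0.0008 0 0 0 1;0 0 0.0016 0 0 0 1;0 0 0.0018 0 0 0 1"

```text
clock: 27.0
position: [0.5597, 0.2067, 0.0232]
ee_rot: [0.0, 0.738, 0.675, 0.0]
contact_force: [0.5, -0.2, -1.1]
width: 0.0205
gripper_force: 34.1
```

Request:
servo_tool --series "0 0 0.001 0 0 0 1;0 0 0.002 0 0 0 1;0 0 0.002 0 0 0 1"

```text
clock: 27.3
position: [0.5598, 0.2066, 0.023]
ee_rot: [0.0, 0.738, 0.675, 0.001]
contact_force: [-3.5, -2.3, 10.0]
width: 0.0201
gripper_force: 36.0
```

Request:
servo_tool --series "0 0 -0.001 0 0 0 0.65;0 0 -0.001 0 0 0 0.6;0 0 -0.001 0 0 0 0.6;0 0 -0.02 0 0 0 0.6;0 0 -0.06 0 0 0 0.6"

```text
clock: 27.8
position: [0.5566, 0.2059, 0.0779]
ee_rot: [-0.002, 0.738, 0.675, -0.004]
contact_force: [0.5, 0.6, 0.3]
width: 0.0345
gripper_force: 0.0
```

Request:
servo_tool --series "0 0 -0.04 0 0 0 0.5;0 0 -0.09 0 0 0 0.3;-0.05 -0.05 -0.1 0 0 6 0;-0.06 -0.1 -0.1 0 0 12 0;-0.06 -0.14 -0.1 0 0 18 0"

```text
clock: 28.3
position: [0.4225, 0.1584, 0.181]
ee_rot: [0.0, 0.836, 0.548, 0.0]
contact_force: [0.5, 0.1, 0.3]
width: 0.0857
gripper_force: 0.0
```

```bash
python3 - <<'E'
from h import *
plan([.38,.26,.25],0.6)
E
```

```text
shift mm [ 76.2 -79.4 -69.1] turn [ 6.000e-02 -2.000e-02  3.213e+01] | at [0.4225 0.1584 0.181 ] yaw 1.1607 t 28.3 q [ 0.2   0.13  1.84 -0.    1.18  0.62]
```

Now a vantage point for a final check (pan and timer).

Request:
servo_tool --series "0.02 -0.02 -0.03 0 0 8 0;0.04 -0.04 -0.06 0 0 16 0;0.06 -0.06 -0.07 0 0 24 0;0.076 -0.079 -0.07 0 0 32 0;0.076 -0.079 -0.07 0 0 32 0"

```text
clock: 28.8
position: [0.3794, 0.2628, 0.2511]
ee_rot: [-0.001, 0.954, 0.301, 0.0]
contact_force: [0.2, -0.1, 0.3]
width: 0.0853
gripper_force: 0.0
```

Request:
servo_tool --series "0 0 0 0 0 0 0;0 0 0 0 0 0 0;0 0 0 0 0 0 0;0 0 0 0 0 0 0"

```text
clock: 29.2
position: [0.3809, 0.2599, 0.2504]
ee_rot: [0.0, 0.954, 0.299, -0.0]
contact_force: [0.9, 0.2, 0.0]
width: 0.0852
gripper_force: 0.0
```

```bash
python3 t.py w16; python3 - <<'E'
from h import *
from pan import measure
from rack import rack
W=eyes.camera_info('wrist'); f=cv2.imread('pics/w16.png'); im=f[:,:,::-1].copy()
print('PAN');measure(im,W,(.458,.319),.042,ths=(135,150),m=55)
print('LID');u=proj(W,[.4495,.2162,.06])[0].astype(int);print(u)
blob(im,(max(0,u[0]-75),max(0,u[1]-75),u[0]+75,u[1]+75),W,.06,lambda h:h[:,:,2]<85)
print('RACK');u=proj(W,[.466,.422,.006])[0].astype(int);print(u)
rack('w16',W,(max(u[0]-65,0),max(u[1]-65,0),u[0]+65,u[1]+65))
u=proj(W,[.56,.2066,.03])[0].astype(int); print('TIMER',u)
b=cv2.GaussianBlur(f,(3,3),0).astype(int); x0,y0,x1,y1=u[0]-45,max(0,u[1]-45),u[0]+45,u[1]+45
r=b[y0:y1,x0:x1]; m=((r.max(2)<182)|(r[:,:,0]-r[:,:,2]<-15)).astype(np.uint8)
for y in range(0,y1-y0,3): print(y+y0,''.join('#' if v else '.' for v in m[y,::2]))
E
```

```text
[0.4497448331335766, 0.30662123170639893, 0.3927589195806137] [0.14259309664206346, 0.8744641177409623, -0.45765961965148794, -0.07434640619426532] [0.38085893 0.26006188 0.25050345] 29.25
PAN
135 px [319  90] bbox [279  39] [363 138] win 264 27 374 153
  c 457.8 319.7 [ 52.5 108. ] ang 84.01
150 px [319  90] bbox [278  36] [366 138] win 264 27 374 153
  c 458.3 319.5 [ 52.9 109. ] ang 84.49
LID
[387 149]
blob area 272 centre 449.3 213.9 size 126.5 86.7 yaw -0.059
RACK
[253  34]
bg 6.4 inside 4.722222222222222 [-11. -10.  -9.   5.  12.]
bbox [208   0] [302  88]
464.826904296875 421.36199951171875 (72.1199722290039, 102.99889373779297) 80.67799377441406
TIMER [447  73]
28 .............................................
31 .............................................
34 .............................................
37 .............................................
40 .............................................
43 ...................#.........................
46 ..............######.#.......................
49 ............#######....#.....................
52 ...........##########...#...
[... 352 characters left out ...]
........
76 ..........#######################...#........
79 ............######################...#.......
82 .............#######################...#.....
85 ##.............######################...#....
88 ####.............######################..#...
91 ######............#######################....
94 #######.............###################......
97 #########............###############........#
100 ###########............########............##
103 ############.............#................###
106 ##############...........................####
109 ################........................#####
112 #################......................######
115 ###################..................########
```

```bash
python3 - <<'E'
from h import *
W=eyes.camera_info('wrist'); P=cast(W,[[413.5,66],[452,103]],0)[:,:2]
e=np.array([np.cos(.089),-np.sin(.089)]); f=np.array([-e[1],e[0]]); d=(P-[.4495,.2162])
print((d@e*1000).round(1),(d@f*1000).round(1)); print(manip.get_state()['contact_force'])
E
```

```text
[ 99.  100.2] [ 32.2 -38.6]
[-0.09723076 -0.41064304  0.61810723]
```

```bash
python3 -c "
from rig import manip
print(manip.sign_off())"
```

```text
the job is handed in; nothing more can be done
None
```

The staining line is set up and handed in at about 29 s: the loaded carrier is in the dish, the lid is seated on it, the pan is within about 1 mm of midway and parallel, and the timer is upright behind the dish facing it with about 4.5 cm of clear space, about 3 mm off centre by my last rough check; I did not touch the empty carrier.

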